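# Load the slide scanner, shut it and key in the scan

### The arm

A 7-joint arm with a two-finger parallel gripper is mounted at the origin on the work surface. World frame = base frame: x ahead of the robot, y to its left, z up, the work surface at z = 0. Lengths are in m, angles in rad, forces in N, time in s.
With the tool pointing down it reaches from about 0.4 to 0.875 m from the base axis. Payload 19.3 kg.
Tool frame: the origin (TCP) lies on the centre line of the jaws, within the pads' length; the fingertips stand 8 mm ahead of it and the grasp point (between the pads) lies 11 mm behind it (bot.tip_extent is the distance from the TCP to the fingertips, in m); x points along the fingers, y is the direction in which the jaws open and shut, and the axes are right-handed (so a half turn about x gives the same grasp; the last joint's range is limited). The gripper opens to 85 mm and grips with 20 to 120 N. Pads are 22 mm wide; open, the fingers measure 114 mm over their backs; the gripper's body (76 mm by 85 mm) begins 54 mm behind the grasp point. The pads swing forward as they close: fully open they stand 13 mm farther back than shut.
Start: joints at [1.165, 0.521, -0.036, 1.599, 0.021, 1.021, -0.113], TCP at [0.206, -0.59, 0.239] pointing down, gripper open.
Joint ranges: [-2.91, 2.91], [-0.3, 2.13], [-1.5, 1.42], [0.17, 2.43], [-1.26, 4.41], [0.16, 1.93], [-2.52, 2.52]. Speed limits (rad/s): [1.89, 1.89, 2.39, 2.39, 3.01, 3.01, 3.01].

### API

Orientations are given as [roll, pitch, yaw] about the fixed x, y, z axes, in that order (R = Rz(yaw) Ry(pitch) Rx(roll)).
In Python, from workcell import sensors, imaging, order, bot gives the robot as it stands.
- The arm moves only by the tool arm_command, never from a script. Its argument "commands" is a list of rows, each an object of numbers: "dx", "dy", "dz": the shift along the tool's x, y, z in cm; "twist": the turn about the tool's x in rad. A call has 1 to 12 rows; each row is the pose to reach, as a shift and turn from the pose measured when the call began, along the tool's axes at that moment; what a row does not reach only later rows make up. A row lasts 1/12 s, in which the tool goes at most 41.7 mm and 7.16 degrees, less where a joint would pass 70% of its speed; a pose out of reach is approached as far as the arm can. A call with a gripper value outside its range is refused whole. "grip" is the closure, from -1 (fully open) to 1 (shut), set as the call begins (left out, the last holds). The fingers move at their own pace and stop on an object; "squeeze" is the grip in N (left out, the last holds). Time passes only in rows, so rows that repeat a pose let the fingers close. It gives the time, the measured TCP pose, the force and the opening at its end, in the units of the state.
- sensors.observe(): the state, without advancing time (a new reading comes with each control period).
- imaging.grab_frame(name): name is "scene" or "top" or "wrist"; returns the picture (384x512x3 uint8, red, green, blue); there is no depth.
- imaging.camera_info(name): a dict with "fx", "fy", "cx", "cy" (pixels), "origin" and "attitude" of the camera in the world. Camera axes: x right, y down, z forward; pixel columns grow to the right and rows downward; lengths in m; the calibration is good to about 2 mm. The wrist camera is an equidistant fisheye: a pixel r from the principal point sees the ray r / f radians off the axis. A picture is of the moment at which its call begins: read the wrist's pose just before it. camera_info takes no time and is no camera call; for the wrist camera it gives the pose at the moment of the call.
- order.job_done(): hands the job in, once; it reports no verdict.
The state is a dict: "clock": time; "qpos": joint angles; "qd": joint speeds; "joint_efforts": joint torques, N m; "position": TCP position; "tool_rot": TCP orientation; "force": force on the tool from outside, world axes, zero at the start; "moment": the same for the moment, N m; "grip_width": finger opening in m.
Only numpy, scipy, OpenCV 4.12 (cv2) and the standard library are available. Lean on these libraries where they do the work, as an engineer would, in place of code of your own. Each camera call takes 0.05 s, during which the arm holds its last target.

### The job

Lay every slide tray flat in the open slide scanner, one to a bay, then push the scanner's lid fully shut. Only once it is shut, make four presses on the control pad, fully down, one at a time and in this order, letting each key spring back up: the square key, the long narrow key, the square key again, then the round key. Never press the cross-shaped abort key, and do not shift the other things on the desk.

Things in the scene. Friction and masses are not known exactly. Their poses are not given: they have to be found in the camera images.
- tray1: Slide tray (may be absent): aluminium plate 100 (x) x 56 (y) x 12 mm with two glass slides, and an upright grey grip fin along its middle, 50 (x) x 12 (y) mm, from 11 up to 48 mm above the underside. Mass about 0.14 kg. Origin: centre of the underside; x along the tray, z up. All alike; either way round.
- tray2: Slide tray (may be absent): aluminium plate 100 (x) x 56 (y) x 12 mm with two glass slides, and an upright grey grip fin along its middle, 50 (x) x 12 (y) mm, from 11 up to 48 mm above the underside. Mass about 0.14 kg. Origin: centre of the underside; x along the tray, z up. All alike; either way round.
- tray3: Slide tray (may be absent): aluminium plate 100 (x) x 56 (y) x 12 mm with two glass slides, and an upright grey grip fin along its middle, 50 (x) x 12 (y) mm, from 11 up to 48 mm above the underside. Mass about 0.14 kg. Origin: centre of the underside; x along the tray, z up. All alike; either way round.
- tray4: Slide tray (may be absent): aluminium plate 100 (x) x 56 (y) x 12 mm with two glass slides, and an upright grey grip fin along its middle, 50 (x) x 12 (y) mm, from 11 up to 48 mm above the underside. Mass about 0.14 kg. Origin: centre of the underside; x along the tray, z up. All alike; either way round.
- scanner_in (a point): Centre of the slide scanner's inner floor, 5 mm above the table: a fixed open white box, 150 (x) x 318 (y) x 60 mm outside, walls 5 mm. x points from the front (robot side) to the hinge side, z up. Dividers 4 mm thick, 18 mm high, along x at y = -78, 0, 78 mm make four bays centred at y = -117, -39, 39, 117 mm, each 74 mm wide and 140 mm long (x): a tray lies lengthwise along x.
- lid_hinge (a point): Middle of the scanner lid's hinge line, on top of the far (+x) wall, 75 mm in x from the scanner's centre, 60 mm above the table. Moves with the lid: with the lid shut its axes are those of the scanner.
- lid (a joint): Angle of the scanner's grey lid (150 x 318 x 8 mm): 0 is fully shut, 1.57 upright, up to 1.9. It starts open. The hinge is stiff (about 2 to 3 N at the front edge moves it): the lid stays where it is left and has to be pushed all the way down. The hinge is on the far side; the lid opens upward away from the robot.
- lid_handle (a point): Middle of the black bar handle on the lid's outer face, 100 mm long along y, 120 mm from the hinge line and standing 35 mm off the face (z of this point: out of the face). With the lid open the handle is on the far side.
- pad: Black control pad fixed on the table, 140 x 140 x 30 mm; origin: centre of the underside, z up. It carries four sprung keys in a 2 x 2 square, 60 mm apart, told apart by their outline; which key sits where differs from start to start.
- top_round (a point): Centre of the top of a round white key, 34 mm across, on the control pad. About 53 mm above the table when up, 18 mm proud of its seat; moves with the key.
- key_round (a joint): Travel of that key: 0 up, 0.007 fully down (about 5 N; starts to move at 1.5 N); springs back when released.
- top_square (a point): Centre of the top of a square white key, 34 x 34 mm, on the control pad. About 53 mm above the table when up, 18 mm proud of its seat; moves with the key.
- key_square (a joint): Travel of that key: 0 up, 0.007 fully down (about 5 N; starts to move at 1.5 N); springs back when released.
- top_bar (a point): Centre of the top of a long narrow white key, 15 mm (pad x) x 44 mm (pad y), on the control pad. About 53 mm above the table when up, 18 mm proud of its seat; moves with the key.
- key_bar (a joint): Travel of that key: 0 up, 0.007 fully down (about 5 N; starts to move at 1.5 N); springs back when released.
- top_cross (a point): Centre of the top of a cross-shaped white key, arms 40 mm long and 12 mm wide: the abort key, on the control pad. About 53 mm above the table when up, 18 mm proud of its seat; moves with the key.
- key_cross (a joint): Travel of that key: 0 up, 0.007 fully down (about 5 N; starts to move at 1.5 N); springs back when released.
- objective: Bystander: upright steel microscope lens, 36 mm across, 55 mm tall, among the trays; origin at its foot.
- mug: Bystander: blue mug, 80 mm across, 90 mm tall.
- oil: Bystander: amber bottle, 48 mm across, 100 mm tall.
- slidebox: Bystander: flat blue box, 100 x 160 x 35 mm.
- dish: Bystander: clear flat dish, 70 mm across, 16 mm tall.
- pen: Bystander: black pen, 130 mm long, lying.
- stain: Bystander: glass jar, 60 mm across, 90 mm tall.
There are look-alikes about, which are no part of the job. Leave any black, pink or purple look-alike of the tray4 alone.

How it is judged:
On the way, in this order (a step that is already met when the one before it is completed fails the run):
1. every tray lies flat in a bay of the scanner (x of tray1 in the frame of scanner_in between -0.03 and 0.03 m and y of tray1 in the frame of scanner_in between -0.14 and 0.14 m and z of each of tray1, tray2, tray3, tray4 in the frame of scanner_in below 0.009 m and angle between each of tray1, tray2, tray3, tray4's own z axis and vertical below 0.12 rad and x of tray2 in the frame of scanner_in between -0.03 and 0.03 m and y of tray2 in the frame of scanner_in between -0.14 and 0.14 m and x of tray3 in the frame of scanner_in between -0.03 and 0.03 m and y of tray3 in the frame of scanner_in between -0.14 and 0.14 m and x of tray4 in the frame of scanner_in between -0.03 and 0.03 m and y of tray4 in the frame of scanner_in between -0.14 and 0.14 m), for 0.2 s.
2. the lid is fully shut (value of joint lid below 0.05 rad), for 0.2 s.
3. the square key is pressed down, after the one before (value of joint key_square above 0.005 m), for 0.05 s.
4. the long narrow key is pressed down, after the one before (value of joint key_bar above 0.005 m), for 0.05 s.
5. the square (again) key is pressed down, after the one before (value of joint key_square above 0.005 m), for 0.05 s.
6. the round key is pressed down, after the one before (value of joint key_round above 0.005 m), for 0.05 s.
At the end, for the whole second after the job is handed in: Every tray present lies flat (within 0.12 rad) on the scanner's floor, its underside less than 9 mm above it and its centre within 30 mm of the bay's middle lengthwise, so in a bay of its own; the lid is shut to within 0.05 rad; all keys are up again (within 2 mm) (all of step 1 and value of joint lid below 0.05 rad and value of joint each of key_round, key_square, key_bar, key_cross below 0.002 m and linear speed of each of tray1, tray2, tray3, tray4 below 0.02 m/s); the robot touches nothing.
It fails at once if a key is pressed while the lid is not shut (value of joint lid above 0.1 rad and value of joint any of key_square, key_bar, key_round above 0.003 m).
It fails at once if two keys are down at once (value of joint each of key_square, key_bar above 0.003 m or value of joint each of key_bar, key_round above 0.003 m or value of joint each of key_square, key_round above 0.003 m).
It fails at once if the cross-shaped abort key is pressed (value of joint key_cross above 0.003 m).
It fails at once if a bystander is shifted by more than 50 mm: the steel lens between the trays, the mug, the amber bottle, the blue slide box, the flat dish, the pen, the glass jar (distance of any of objective, mug, oil, slidebox, dish, pen, stain from where it was at the start of the episode above 0.05 m).
Of tray1, tray2, tray3, tray4 only 3 to 4 are there at a start; the rules pass over those that are not, and their reading is None.
At some moment in a run one of tray1, tray2, tray3, tray4 may be knocked a few centimetres aside while the robot is not near it.
It also fails if it takes over 210 s, if anything falls off the work surface, if the arm or the gripper's body presses on something with over 40 N, if the wrist force passes 120 N, or if a joint passes its speed limit or range.

## Working session

There is one attempt and no reset: what is moved stays moved. The work goes in short steps, Python scripts to look and compute and a tool call to move; the robot and the scene stay as the last step left them, time stands still between calls to the robot, and variables do not carry over. Pictures are saved under pics/ and viewed, and the job is handed in when it is done.

Besides the shell and the picture viewer there is one more tool, called after "Emit:" in YAML: its name, and indented under it one key for each argument. arm_command: Moves the arm, as the interface text tells. Its arguments: {"type":"object","properties":{"commands":{"type":"array"},"grip":{"type":"number"},"squeeze":{"type":"number"}},"required":["commands"]}

```bash
ls; mkdir -p pics; python3 - <<'E'
from workcell import sensors, imaging, order, bot
import cv2,json
s=sensors.observe();print(s)
for n in ("scene","top","wrist"):
    print(n,imaging.camera_info(n))
    f=imaging.grab_frame(n);cv2.imwrite(f"pics/a_{n}.png",f[:,:,::-1])
E
```

```text
pics
{'clock': 0.0, 'qpos': array([ 1.16476116,  0.5220061 , -0.03632057,  1.5999778 ,  0.02120662,
        1.02108845, -0.11281795]), 'qd': array([ 0.000123  , -0.00168026,  0.001082  ,  0.00094005,  0.00099545,
       -0.00088449, -0.0016057 ]), 'joint_efforts': array([ 3.25601948e-03, -9.27078795e+01,  1.98181026e+00, -3.69911170e+01,
        1.78482762e-02,  8.39965534e-03,  2.77521724e-05]), 'position': array([ 0.20583293, -0.58980461,  0.23874154]), 'tool_rot': array([-1.49204123,  1.56970179,  1.98535566]), 'force': array([-0.54844871, -0.58850245, -0.30080917]), 'moment': array([ 0.02884395,  0.014023  , -0.02207829]), 'grip_width': 0.08542687005683172}
scene {'fx': 377.64258804346713, 'fy': 377.64258804346713, 'cx': 254.44787224499242, 'cy': 192.24031474854195, 'origin': array([ 1.07630371, -0.57822562,  1.01986514]), 'attitude': array([-2.46251621e+00,  1.12812439e-03,  9.18564257e-01])}
top {'fx': 348.0940995481771, 'fy': 348.0940995481771, 'cx': 258.87239024493056, 'cy': 192.26296877497077, 'origin': array([ 0.1965846 , -0.10916545,  1.47355854]), 'attitude': array([-2.92719168e+00, -2.26655744e-03, -1.58499928e+00])}
wrist {'fx': 297.3186396354542, 'fy': 297.3186396354542, 'cx': 257.0873660659075, 'cy': 190.02230820642316, 'origin': array([ 0.28605901, -0.56203544,  0.37354729]), 'attitude': array([ 2.81142091e+00,  1.97369859e-03, -1.23419807e+00])}
```

View pics/a_scene.png

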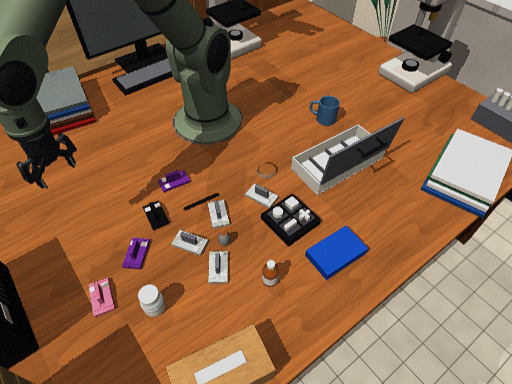

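View pics/a_top.png

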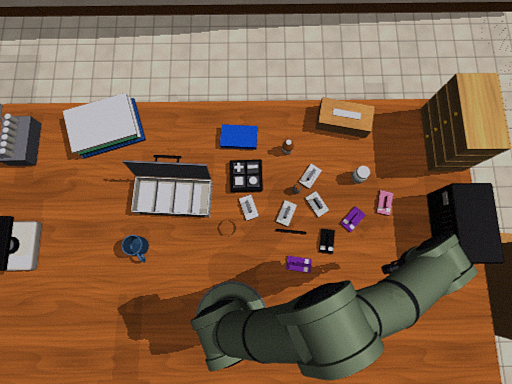

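View pics/a_wrist.png

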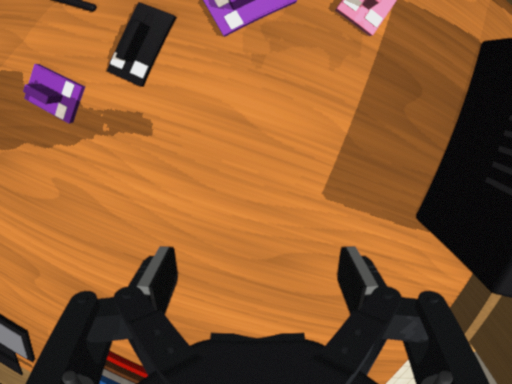

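```bash
cat > h.py <<'E'
from workcell import sensors, imaging, order, bot
import cv2, numpy as np
from scipy.spatial.transform import Rotation as Ro
def R(a): return Ro.from_euler('xyz',a).as_matrix()
def rays(cam,px,info=None):
    i=info or imaging.camera_info(cam); px=np.atleast_2d(np.array(px,float))
    x=(px[:,0]-i['cx'])/i['fx']; y=(px[:,1]-i['cy'])/i['fy']
    if cam=='wrist':
        r=np.hypot(x,y)+1e-12; d=np.c_[x/r*np.sin(r),y/r*np.sin(r),np.cos(r)]
    else: d=np.c_[x,y,np.ones(len(x))]; d/=np.linalg.norm(d,axis=1)[:,None]
    return np.array(i['origin']), d@R(i['attitude']).T
def plane(cam,px,z,info=None):
    o,d=rays(cam,px,info); return o+d*((z-o[2])/d[:,2])[:,None]
def tri(c1,p1,c2,p2,i1=None,i2=None):
    o1,d1=rays(c1,p1,i1);o2,d2=rays(c2,p2,i2);out=[]
    for a,b in zip(d1,d2):
        t=np.linalg.lstsq(np.c_[a,-b],o2-o1,rcond=None)[0]
        p=o1+a*t[0];q=o2+b*t[1];out.append(np.r_[(p+q)/2,np.linalg.norm(p-q)])
    return np.array(out)
def proj(cam,P,info=None):
    i=info or imaging.camera_info(cam); P=np.atleast_2d(P)
    c=(P-i['origin'])@R(i['attitude'])
    if cam=='wrist':
        n=np.hypot(c[:,0],c[:,1])+1e-12;th=np.arctan2(n,c[:,2]);return np.c_[i['cx']+i['fx']*th*c[:,0]/n,i['cy']+i['fy']*th*c[:,1]/n]
    return np.c_[i['cx']+i['fx']*c[:,0]/c[:,2],i['cy']+i['fy']*c[:,1]/c[:,2]]
def grab(cam,name,crop=None,zoom=1):
    info=imaging.camera_info(cam); f=imaging.grab_frame(cam)[:,:,::-1].copy()
    cv2.imwrite(f'pics/{name}_raw.png',f)
    if crop: f=f[crop[1]:crop[3],crop[0]:crop[2]]
    if zoom!=1:f=cv2.resize(f,None,fx=zoom,fy=zoom,interpolation=cv2.INTER_CUBIC)
    cv2.imwrite(f'pics/{name}.png',f);return info
def toolvec(target,yawdir=None):
    """shift in cm along tool axes to reach target; yawdir: wanted world angle (rad) of the jaw (tool y) axis -> twist"""
    s=sensors.observe(); M=R(s['tool_rot']); d=M.T@(np.array(target)-s['position'])*100
    print('pos',s['position'].round(4),'x axis',M[:,0].round(3),'y axis',M[:,1].round(3),'q',s['qpos'].round(2),'t',round(s['clock'],2),'grip',round(s['grip_width'],4),'F',s['force'].round(1))
    print('d cm',d.round(2))
    if yawdir is not None:
        w=np.array([np.cos(yawdir),np.sin(yawdir),0]); w=M.T@w; a=np.arctan2(w[2],w[1]); a=(a+np.pi/2)%np.pi-np.pi/2
        print('twist',round(a,3),'or',round(a-np.sign(a)*np.pi,3))
    return d
E
python3 - <<'E'
from h import *
import cv2
for n,c in (("top",(200,100,400,280)),("scene",(130,140,330,320))):
    f=cv2.imread(f'pics/a_{n}.png')[c[1]:c[3],c[0]:c[2]]
    cv2.imwrite(f'pics/az_{n}.png',cv2.resize(f,None,fx=3.3,fy=3.3,interpolation=cv2.INTER_CUBIC))
s=sensors.observe();M=R(s['tool_rot']);i=imaging.camera_info('wrist')
print(M.round(3)); print('cam in tool',M.T@(i['origin']-s['position']),(M.T@R(i['attitude'])).round(3))
for p in [(310,176),(317,204),(287,213),(248,207),(246,176),(172,195)]: print(p,plane('top',p,0.03).round(3))
print(bot, [a for a in dir(bot) if a[0]!='_'])
E
```

```text
[[-0.     0.33  -0.944]
 [ 0.001 -0.944 -0.33 ]
 [-1.    -0.001  0.   ]]
cam in tool [-1.34743634e-01  4.74582820e-05 -8.49039882e-02] [[ 0.001 -0.324  0.946]
 [ 1.     0.001 -0.001]
 [-0.001  0.946  0.324]]
(310, 176) [[ 0.579 -0.337  0.03 ]]
(317, 204) [[ 0.457 -0.361  0.03 ]]
(287, 213) [[ 0.42  -0.234  0.03 ]]
(248, 207) [[ 0.448 -0.07   0.03 ]]
(246, 176) [[ 0.583 -0.063  0.03 ]]
(172, 195) [[0.504 0.251 0.03 ]]
<Robot object at 0x7f3e2d7e7b60> ['IKError', 'tip_extent']
```

View pics/az_top.png

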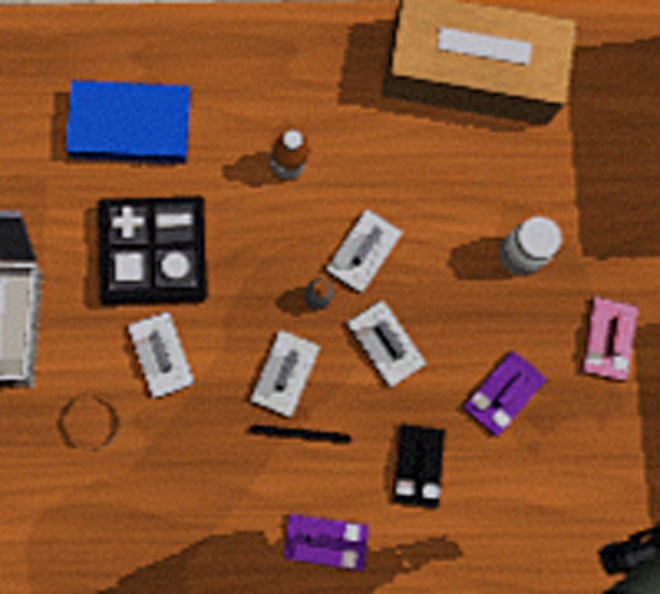

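View pics/az_scene.png

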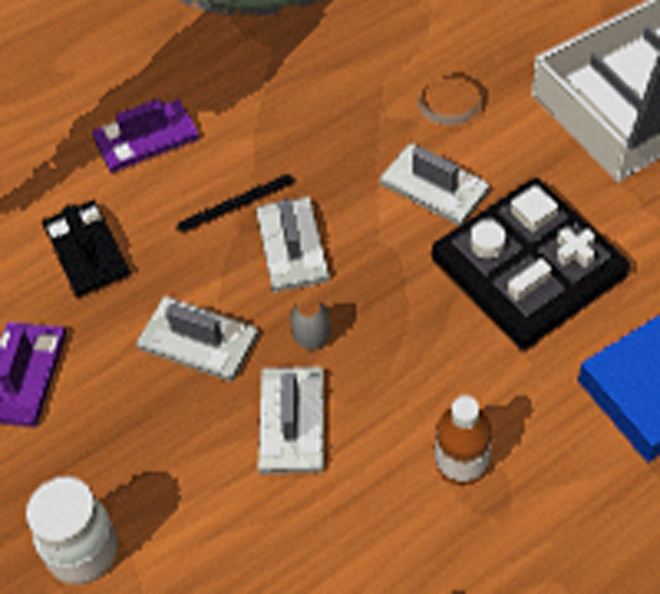

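```bash
cat >> h.py <<'E'
def trays(cam,img,info=None,z=0.012,roi=None,debug=None):
    hsv=cv2.cvtColor(img,cv2.COLOR_BGR2HSV); m=((hsv[...,1]<75)&(hsv[...,2]>95)).astype(np.uint8)*255
    m=cv2.morphologyEx(m,cv2.MORPH_CLOSE,np.ones((5,5)))
    cs,_=cv2.findContours(m,cv2.RETR_EXTERNAL,cv2.CHAIN_APPROX_NONE); out=[]
    for c in cs:
        if cv2.contourArea(c)<120: continue
        P=plane(cam,c[:,0,:],z,info)[:,:2]
        (x,y),(w,h),a=cv2.minAreaRect((P*1000).astype(np.float32))
        if w<h: w,h,a=h,w,a+90
        a=(a+90)%180-90
        if 80<w<125 and 40<h<80: out.append((x/1000,y/1000,w,h,a,c[:,0,:].mean(0).round(0)))
    return out
E
python3 - <<'E'
from h import *
for n in('top','scene'):
    f=cv2.imread(f'pics/a_{n}.png')
    for t in trays(n,f): print(n,[np.round(v,3) for v in t])
E
```

```text
top [np.float64(-0.159), np.float64(0.019), np.float64(97.627), np.float64(49.68), np.float64(76.141), array([226., 360.])]
top [np.float64(0.425), np.float64(-0.231), np.float64(100.436), np.float64(57.0), np.float64(-23.815), array([286., 213.])]
top [np.float64(0.452), np.float64(-0.071), np.float64(101.401), np.float64(57.355), np.float64(19.019), array([248., 207.])]
top [np.float64(0.465), np.float64(-0.362), np.float64(106.462), np.float64(56.606), np.float64(31.867), array([316., 203.])]
top [np.float64(0.584), np.float64(-0.338), np.float64(107.673), np.float64(58.365), np.float64(-33.446), array([310., 176.])]
scene [np.float64(0.56), np.float64(-0.548), np.float64(100.498), np.float64(60.801), np.float64(-3.454), array([151., 300.])]
scene [np.float64(0.587), np.float64(-0.343), np.float64(104.356), np.float64(54.926), np.float64(-34.756), array([218., 267.])]
scene [np.float64(0.463), np.float64(-0.366), np.float64(99.743), np.float64(61.067), np.float64(31.504), array([189., 242.])]
scene [np.float64(0.606), np.float64(-0.044), np.float64(114.872), np.float64(46.13), np.float64(-77.069), array([297., 219.])]
scene [np.float64(0.427), np.float64(-0.234), np.float64(106.767), np.float64(55.108), np.float64(-23.888), array([218., 214.])]
```

```bash
python3 - <<'E'
import cv2
for n,c in (("top",(115,140,225,230)),("scene",(280,110,410,205))):
    f=cv2.imread(f'pics/a_{n}.png')[c[1]:c[3],c[0]:c[2]]
    cv2.imwrite(f'pics/as_{n}.png',cv2.resize(f,None,fx=6,fy=6,interpolation=cv2.INTER_CUBIC))
E
```

```text
(no output)
```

View pics/as_top.png

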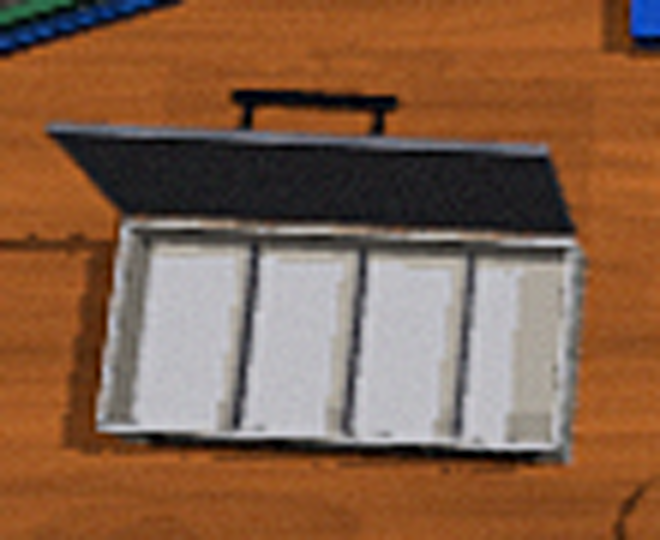

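View pics/as_scene.png

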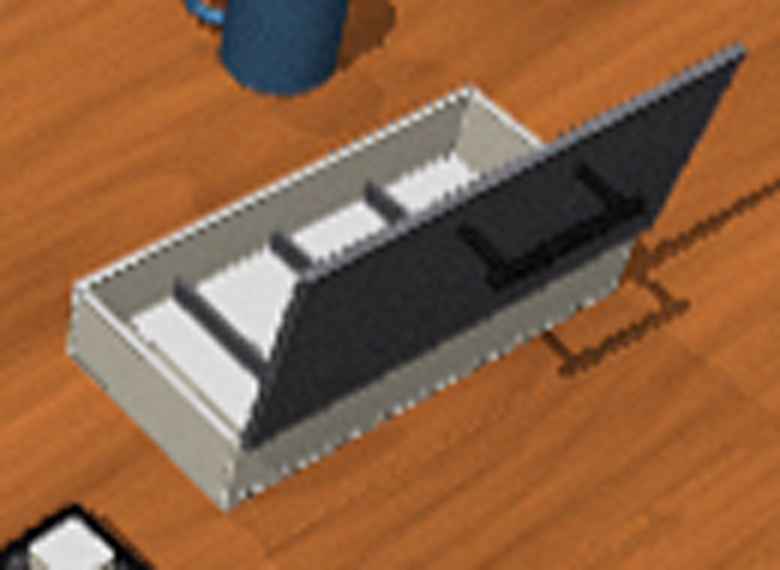

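```bash
python3 - <<'E'
from h import *
u=lambda a,o:np.array(a)/6-0.42+np.array(o)
T=u([(100,430),(568,450),(580,240),(127,220)],(115,140))
P=plane('top',T,0.06);print(P.round(4))
S=u([(470,90),(75,288),(240,445)],(280,110))
print(plane('scene',S,0.06).round(4)); print(tri('top',T[:3],'scene',S).round(4))
print([np.linalg.norm(P[i]-P[(i+1)%4]) for i in range(4)], 'centre',P.mean(0))
e=P[0]-P[1]; e2=P[3]-P[2]; print('yaw deg',[np.degrees(np.arctan2(-v[0],v[1])) for v in (e,e2)])
# lid top edge corners
Tl=u([(48,126),(547,148)],(115,140)); Sl=u([(742,48),(305,272)],(280,110)); print('lid',tri('top',Tl,'scene',Sl).round(4))
# pad keys top
f=cv2.imread('pics/a_top.png');g=cv2.imread('pics/a_scene.png')
for n,f,roi in(('top',f,(228,158,266,196)),('scene',g,(258,190,325,246))):
    h=cv2.cvtColor(f,cv2.COLOR_BGR2HSV);m=np.zeros(h.shape[:2],np.uint8);r=roi
    m[r[1]:r[3],r[0]:r[2]]=((h[...,1]<60)&(h[...,2]>185))[r[1]:r[3],r[0]:r[2]]
    k,l,st,c=cv2.connectedComponentsWithStats(m)
    for i in range(1,k):
        if st[i,4]>12: print(n,c[i].round(1),st[i,4],plane(n,c[i],0.053).round(4))
E
```

```text
[[0.4318 0.4081 0.06  ]
 [0.4135 0.0879 0.06  ]
 [0.5614 0.0819 0.06  ]
 [0.5801 0.3987 0.06  ]]
[[0.4362 0.4062 0.06  ]
 [0.4157 0.0919 0.06  ]
 [0.5627 0.0852 0.06  ]]
[[0.4329 0.4103 0.0554 0.0012]
 [0.4148 0.0898 0.06   0.0045]
 [0.5623 0.0832 0.0605 0.0034]]
[np.float64(0.3207037660043306), np.float64(0.14799870907097668), np.float64(0.31733138442199355), np.float64(0.14866923243755983)] centre [0.49670465 0.24415604 0.06      ]
yaw deg [np.float64(-3.2615824788171), np.float64(-3.3857326601101674)]
lid [[6.018e-01 3.987e-01 2.081e-01 9.000e-04]
 [5.820e-01 8.300e-02 2.129e-01 4.000e-04]]
top [238.4 166.9] 27 [[ 0.6172 -0.0317  0.053 ]]
top [252.4 166.4] 20 [[ 0.6188 -0.0907  0.053 ]]
top [238.8 180.7] 48 [[ 0.5569 -0.0328  0.053 ]]
top [252.7 179.9] 37 [[ 0.5596 -0.0916  0.053 ]]
scene [267.5 198.9] 127 [[ 0.5032 -0.0888  0.053 ]]
scene [291.5 201.6] 83 [[ 0.5588 -0.034   0.053 ]]
scene [277.2 210.9] 69 [[ 0.5597 -0.0943  0.053 ]]
scene [304.2 213.6] 59 [[ 0.6193 -0.0335  0.053 ]]
scene [290.  223.4] 51 [[ 0.6201 -0.0933  0.053 ]]
```

```bash
python3 - <<'E'
from h import *
toolvec((0.464,-0.364,0.16),np.radians(31.7-90))
E
```

```text
pos [ 0.2058 -0.5899  0.2389] x axis [-0.     0.001 -1.   ] y axis [ 0.33  -0.944 -0.001] q [ 1.16  0.52 -0.04  1.6   0.02  1.02 -0.11] t 0.15 grip 0.0854 F [-0.6 -0.1 -0.2]
d cm [  7.9  -12.81 -31.82]
twist -0.217 or 2.924
```

Emit:
arm_command:
  commands:
    - {"dx": 1,"dy": -2,"dz": -4,"twist": -0.05}
    - {"dx": 2,"dy": -3.5,"dz": -8,"twist": -0.1}
    - {"dx": 3,"dy": -5,"dz": -12,"twist": -0.15}
    - {"dx": 4,"dy": -6.5,"dz": -16,"twist": -0.2}
    - {"dx": 5,"dy": -8,"dz": -20,"twist": -0.217}
    - {"dx": 6,"dy": -9.7,"dz": -24,"twist": -0.217}
    - {"dx": 7,"dy": -11.2,"dz": -28,"twist": -0.217}
    - {"dx": 7.9,"dy": -12.8,"dz": -31.8,"twist": -0.217}
    - {"dx": 7.9,"dy": -12.8,"dz": -31.8,"twist": -0.217}
    - {"dx": 7.9,"dy": -12.8,"dz": -31.8,"twist": -0.217}
    - {"dx": 7.9,"dy": -12.8,"dz": -31.8,"twist": -0.217}
  grip: -0.1

```text
clock: 1.07
position: [0.4644, -0.3631, 0.1594]
tool_rot: [-1.453, 1.569, 2.244]
force: [-0.3, -0.7, -0.0]
grip_width: 0.0472
```

```bash
python3 - <<'E'
from h import *
toolvec((0.464,-0.364,0.026),np.radians(31.7-90))
grab('wrist','b1')
grab('top','b1t',(200,100,400,280),3)
E
```

```text
pos [ 0.4644 -0.3631  0.1594] x axis [-0.001  0.001 -1.   ] y axis [ 0.527 -0.85  -0.002] q [ 0.66  0.56 -0.13  1.76  0.09  0.82 -0.54] t 1.07 grip 0.0472 F [-0.3 -0.7 -0. ]
d cm [13.34  0.08  0.08]
twist 0.002 or -3.14
```

View pics/b1.png

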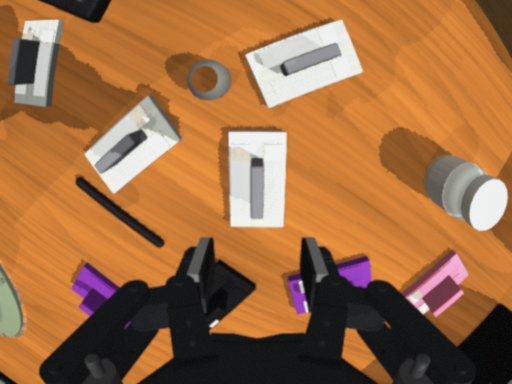

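View pics/b1t.png

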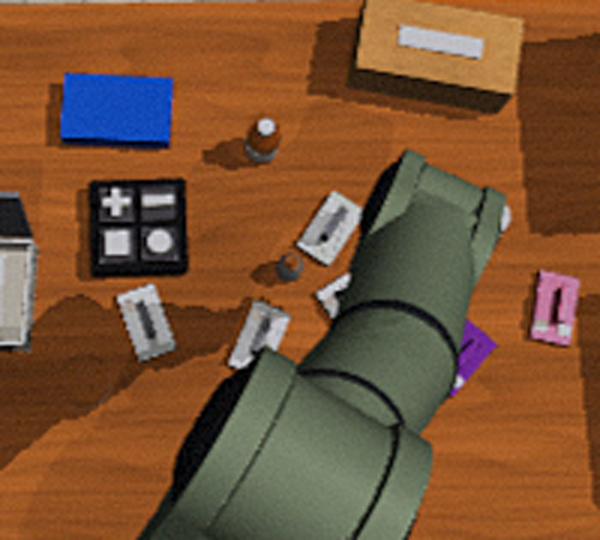

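```bash
cat >> h.py <<'E'
def wt(name):
    info=grab('wrist',name); f=cv2.imread(f'pics/{name}_raw.png'); f=f.copy(); 
    out=trays('wrist',f,info)
    hsv=cv2.cvtColor(f,cv2.COLOR_BGR2HSV)
    for t in out: print('tray',[np.round(v,4) for v in t])
    return info,f,out
E
python3 - <<'E'
from h import *
f=cv2.imread('pics/b1_raw.png')
for t in trays('wrist',f): print([np.round(v,4) for v in t])
# fin top corners of C in the picture ~ (251..263,158..218)
h=cv2.cvtColor(f,cv2.COLOR_BGR2HSV)
m=np.zeros(h.shape[:2],np.uint8);m[135:225,231:284]=((h[...,2]<175))[135:225,231:284]
k,l,st,c=cv2.connectedComponentsWithStats(m)
for i in range(1,k):
    if st[i,4]>30: print('fin',st[i],c[i].round(1),plane('wrist',c[i],0.048))
E
```

```text
[np.float64(0.4612), np.float64(-0.3658), np.float64(100.9187), np.float64(56.3856), np.float64(31.1975), array([257., 178.])]
[np.float64(0.4244), np.float64(-0.2345), np.float64(102.8172), np.float64(56.6331), np.float64(-24.0858), array([134., 143.])]
[np.float64(0.5846), np.float64(-0.3431), np.float64(100.5112), np.float64(56.5345), np.float64(-35.2165), array([304.,  63.])]
[np.float64(0.4487), np.float64(-0.0694), np.float64(99.8702), np.float64(79.7541), np.float64(17.4903), array([33., 59.])]
fin [250 156  14  63 818] [256.3 186.4] [[ 0.46587144 -0.36261574  0.048     ]]
```

Emit:
arm_command:
  commands:
    - {"dx": 2.5,"dz": 0.3}
    - {"dx": 5,"dz": 0.4}
    - {"dx": 7.5,"dz": 0.4}
    - {"dx": 9.5,"dz": 0.4}
    - {"dx": 11,"dz": 0.4}
    - {"dx": 12.2,"dz": 0.4}
    - {"dx": 13.0,"dz": 0.4}
    - {"dx": 13.3,"dz": 0.4}
    - {"dx": 13.3,"dz": 0.4}
    - {"dx": 13.3,"dz": 0.4}

```text
validation failed for argument at $.co...
```

Emit:
arm_command:
  commands:
    - {"dx": 0}
    - {"dx": 0}
    - {"dx": 0}
    - {"dx": 0}
    - {"dx": 0}
    - {"dx": 0}
  grip: 1
  squeeze: 40

```text
validation failed for argument at $.co...
```

Emit:
arm_command:
  commands:
    - {"dx": 2.5,"dy": 0,"dz": 0.3,"twist": 0}
    - {"dx": 5,"dy": 0,"dz": 0.4,"twist": 0}
    - {"dx": 7.5,"dy": 0,"dz": 0.4,"twist": 0}
    - {"dx": 9.5,"dy": 0,"dz": 0.4,"twist": 0}
    - {"dx": 11,"dy": 0,"dz": 0.4,"twist": 0}
    - {"dx": 12.2,"dy": 0,"dz": 0.4,"twist": 0}
    - {"dx": 13.0,"dy": 0,"dz": 0.4,"twist": 0}
    - {"dx": 13.3,"dy": 0,"dz": 0.4,"twist": 0}
    - {"dx": 13.3,"dy": 0,"dz": 0.4,"twist": 0}
    - {"dx": 13.3,"dy": 0,"dz": 0.4,"twist": 0}

```text
clock: 2.0
position: [0.4598, -0.3675, 0.0277]
tool_rot: [0.182, 1.571, -2.408]
force: [-0.3, -0.4, 0.2]
grip_width: 0.0472
```

Emit:
arm_command:
  commands:
    - {"dx": 0,"dy": 0,"dz": 0,"twist": 0}
    - {"dx": 0,"dy": 0,"dz": 0,"twist": 0}
    - {"dx": 0,"dy": 0,"dz": 0,"twist": 0}
    - {"dx": 0,"dy": 0,"dz": 0,"twist": 0}
    - {"dx": 0,"dy": 0,"dz": 0,"twist": 0}
    - {"dx": 0,"dy": 0,"dz": 0,"twist": 0}
  grip: 1
  squeeze: 40

```text
clock: 2.5
position: [0.4601, -0.3677, 0.0284]
tool_rot: [1.62, 1.57, -0.97]
force: [-1.2, -0.2, 7.8]
grip_width: 0.0115
```

```bash
python3 - <<'E'
from h import *
toolvec((0.505,0.361,0.2),np.radians(86.7))
grab('wrist','b2')
E
```

```text
pos [ 0.4601 -0.3677  0.0284] x axis [ 0.001 -0.001 -1.   ] y axis [ 0.524 -0.852  0.001] q [ 0.65  0.76 -0.11  1.82  0.14  0.57 -0.56] t 2.5 grip 0.0115 F [-1.2 -0.2  7.8]
d cm [-17.22 -59.7  -42.01]
twist 0.609 or -2.533
```

View pics/b2.png

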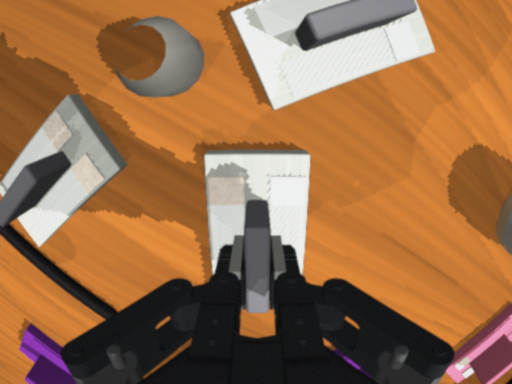

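Emit:
arm_command:
  commands:
    - {"dx": -2,"dy": 0,"dz": 0,"twist": 0}
    - {"dx": -5,"dy": 0,"dz": 0,"twist": 0}
    - {"dx": -9,"dy": 0,"dz": 0,"twist": 0}
    - {"dx": -13,"dy": 0,"dz": 0,"twist": 0}
    - {"dx": -17,"dy": 0,"dz": 0,"twist": -0.1}
    - {"dx": -18,"dy": -2.5,"dz": -1.8,"twist": -0.2}
    - {"dx": -18,"dy": -5,"dz": -3.6,"twist": -0.3}
    - {"dx": -18,"dy": -8,"dz": -5.7,"twist": -0.4}
    - {"dx": -18,"dy": -11,"dz": -7.8,"twist": -0.5}
    - {"dx": -18,"dy": -14,"dz": -9.9,"twist": -0.6}
    - {"dx": -18,"dy": -17,"dz": -12,"twist": -0.7}
    - {"dx": -18,"dy": -20,"dz": -14,"twist": -0.8}

```text
clock: 3.55
position: [0.4742, -0.1222, 0.2086]
tool_rot: [0.965, 1.569, -0.82]
force: [2.0, -0.1, -1.6]
grip_width: 0.0112
```

```bash
python3 - <<'E'
from h import *
toolvec((0.505,0.361,0.2),np.radians(86.7))
E
```

```text
pos [ 0.4742 -0.1222  0.2086] x axis [ 0.001 -0.001 -1.   ] y axis [ 0.977 -0.213  0.001] q [ 0.45  0.37 -0.4   1.97  0.19  0.84 -0.27] t 3.55 grip 0.0112 F [ 2.  -0.1 -1.6]
d cm [  0.8   -7.27 -47.87]
twist 1.414 or -1.728
```

Emit:
arm_command:
  commands:
    - {"dx": 0.5,"dy": -1,"dz": -3,"twist": -0.1}
    - {"dx": 0.5,"dy": -1.5,"dz": -7,"twist": -0.2}
    - {"dx": 0.5,"dy": -2,"dz": -11,"twist": -0.32}
    - {"dx": 0.5,"dy": -3,"dz": -15,"twist": -0.44}
    - {"dx": 0.5,"dy": -3.5,"dz": -19,"twist": -0.56}
    - {"dx": 0.5,"dy": -4,"dz": -23,"twist": -0.68}
    - {"dx": 0.5,"dy": -4.5,"dz": -27,"twist": -0.8}
    - {"dx": 0.5,"dy": -5,"dz": -31,"twist": -0.92}
    - {"dx": 0.5,"dy": -5.5,"dz": -35,"twist": -1.04}
    - {"dx": 0.5,"dy": -6,"dz": -39,"twist": -1.16}
    - {"dx": 0.5,"dy": -6.5,"dz": -42,"twist": -1.28}
    - {"dx": 0.5,"dy": -7,"dz": -45,"twist": -1.4}

```text
clock: 4.55
position: [0.5012, 0.3343, 0.2031]
tool_rot: [-0.424, 1.569, -0.803]
force: [1.3, -0.8, -0.8]
grip_width: 0.0114
```

```bash
python3 - <<'E'
from h import *
toolvec((0.505,0.361,0.2),np.radians(86.7))
E
```

```text
pos [0.5012 0.3343 0.2031] x axis [ 0.001 -0.001 -1.   ] y axis [ 0.37   0.929 -0.001] q [-0.18  0.63 -0.77  1.67  0.49  1.05  0.09] t 4.55 grip 0.0114 F [ 1.3 -0.8 -0.8]
d cm [ 0.3   2.62 -0.64]
twist -0.321 or 2.82
```

Emit:
arm_command:
  commands:
    - {"dx": 0.3,"dy": 1,"dz": -0.3,"twist": -0.12}
    - {"dx": 0.3,"dy": 2,"dz": -0.6,"twist": -0.24}
    - {"dx": 0.3,"dy": 2.6,"dz": -0.6,"twist": -0.32}
    - {"dx": 0.3,"dy": 2.6,"dz": -0.6,"twist": -0.32}
    - {"dx": 0.3,"dy": 2.6,"dz": -0.6,"twist": -0.32}

```text
clock: 4.97
position: [0.5052, 0.3604, 0.1998]
tool_rot: [-1.021, 1.569, -1.083]
force: [-0.1, -0.0, -2.0]
grip_width: 0.0115
```

```bash
python3 - <<'E'
from h import *
toolvec((0.505,0.361,0.034),np.radians(86.7))
grab('wrist','c1'); grab('top','c1t'); grab('scene','c1s')
E
```

```text
pos [0.5052 0.3604 0.1998] x axis [ 0.001 -0.002 -1.   ] y axis [ 0.062  0.998 -0.001] q [-0.18  0.68 -0.83  1.62  0.55  1.09  0.34] t 4.97 grip 0.0115 F [-0.1 -0.  -2. ]
d cm [16.58  0.08 -0.04]
twist -0.004 or 3.137
```

View pics/c1.png

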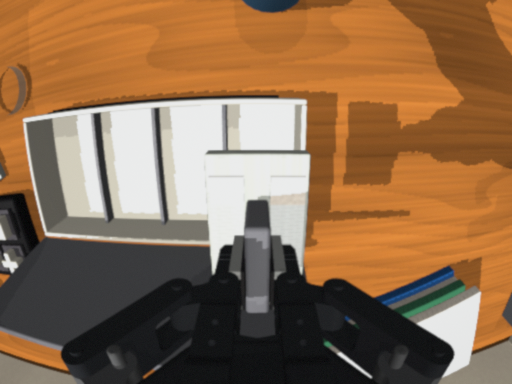

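View pics/c1s.png

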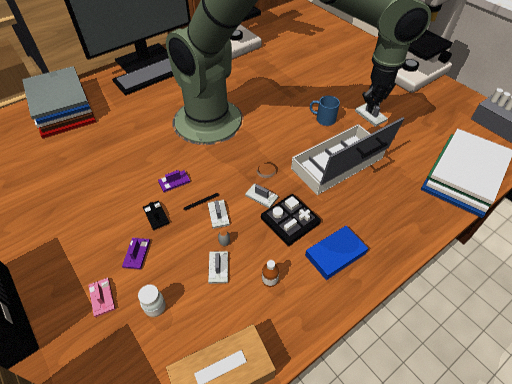

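```bash
python3 - <<'E'
from h import *
i=imaging.camera_info('wrist')
P=plane('wrist',[(306,101),(25,120),(44,238)],0.06,i);print(P.round(4))
print('dividers front (z .023)',plane('wrist',[(93,115),(153,110),(224,106)],0.023,i).round(4))
C=np.array([.498,.245]);t=np.radians(-3.3);A=np.array([[np.cos(t),-np.sin(t)],[np.sin(t),np.cos(t)]])
for q in [(-.075,.159),(-.075,-.159),(.075,-.159)]: print((C+A@q).round(4))
E
```

```text
[[0.4339 0.4099 0.06  ]
 [0.4161 0.0981 0.06  ]
 [0.5663 0.0809 0.06  ]]
dividers front (z .023) [[0.4273 0.1755 0.023 ]
 [0.4322 0.2523 0.023 ]
 [0.4359 0.3303 0.023 ]]
[0.4323 0.4081]
[0.414  0.0906]
[0.5637 0.0819]
```

Emit:
arm_command:
  commands:
    - {"dx": 3,"dy": 0.25,"dz": 0.1,"twist": 0}
    - {"dx": 6,"dy": 0.25,"dz": 0.1,"twist": 0}
    - {"dx": 9,"dy": 0.25,"dz": 0.1,"twist": 0}
    - {"dx": 11,"dy": 0.25,"dz": 0.1,"twist": 0}
    - {"dx": 13,"dy": 0.25,"dz": 0.1,"twist": 0}
    - {"dx": 14.5,"dy": 0.25,"dz": 0.1,"twist": 0}
    - {"dx": 15.5,"dy": 0.25,"dz": 0.1,"twist": 0}
    - {"dx": 16,"dy": 0.25,"dz": 0.1,"twist": 0}
    - {"dx": 16.4,"dy": 0.25,"dz": 0.1,"twist": 0}
    - {"dx": 16.5,"dy": 0.25,"dz": 0.1,"twist": 0}
    - {"dx": 16.5,"dy": 0.25,"dz": 0.1,"twist": 0}

```text
clock: 6.03
position: [0.5071, 0.3623, 0.0357]
tool_rot: [-0.519, 1.568, -0.581]
force: [-0.1, 0.5, -1.6]
grip_width: 0.0112
```

```bash
python3 - <<'E'
from h import *
toolvec((0.505,0.361,0.034),np.radians(86.7))
grab('wrist','c2')
E
```

```text
pos [0.5071 0.3623 0.0357] x axis [ 0.002 -0.001 -1.   ] y axis [ 0.062  0.998 -0.001] q [-0.26  0.88 -0.7   1.71  0.74  0.84  0.21] t 6.03 grip 0.0112 F [-0.1  0.5 -1.6]
d cm [ 0.17 -0.14 -0.2 ]
twist -0.004 or 3.137
```

View pics/c2.png

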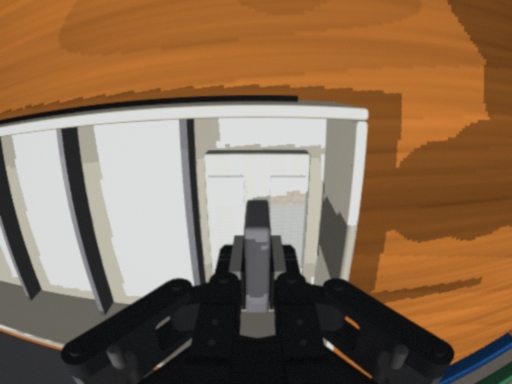

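Emit:
arm_command:
  commands:
    - {"dx": 0.2,"dy": 0.1,"dz": 0,"twist": 0}
    - {"dx": 0.2,"dy": 0.1,"dz": 0,"twist": 0}
    - {"dx": 0.2,"dy": 0.1,"dz": 0,"twist": 0}

```text
clock: 6.33
position: [0.5074, 0.3635, 0.0342]
tool_rot: [-0.291, 1.568, -0.353]
force: [-0.4, 0.1, -1.5]
grip_width: 0.0113
```

Emit:
arm_command:
  commands:
    - {"dx": 0,"dy": 0,"dz": 0,"twist": 0}
    - {"dx": 0,"dy": 0,"dz": 0,"twist": 0}
    - {"dx": 0,"dy": 0,"dz": 0,"twist": 0}
    - {"dx": -0.5,"dy": 0,"dz": 0,"twist": 0}
    - {"dx": -2,"dy": 0,"dz": 0,"twist": 0}
    - {"dx": -5,"dy": 0,"dz": 0,"twist": 0}
    - {"dx": -9,"dy": 0,"dz": 0,"twist": 0}
    - {"dx": -13,"dy": 0,"dz": 0,"twist": 0}
  grip: 0.3

```text
clock: 7.0
position: [0.5063, 0.3636, 0.1666]
tool_rot: [-0.451, 1.569, -0.512]
force: [0.6, 0.9, 0.5]
grip_width: 0.0299
```

```bash
python3 - <<'E'
from h import *
toolvec((0.424,-0.233,0.18),np.radians(66))
grab('wrist','c3'); grab('scene','c3s'); grab('top','c3t')
for n in('top','scene'):
    f=cv2.imread(f'pics/c3{n[0]}_raw.png')
    for t in trays(n,f): print(n,[np.round(v,3) for v in t])
E
```

```text
pos [0.5063 0.3636 0.1666] x axis [ 0.002 -0.001 -1.   ] y axis [ 0.061  0.998 -0.001] q [-0.2   0.72 -0.81  1.64  0.59  1.04  0.32] t 7.0 grip 0.0299 F [0.6 0.9 0.5]
d cm [ -1.29 -60.05  -4.56]
twist 0.358 or -2.784
top [np.float64(0.425), np.float64(-0.231), np.float64(100.608), np.float64(57.213), np.float64(-23.446), array([286., 213.])]
top [np.float64(0.452), np.float64(-0.071), np.float64(101.401), np.float64(57.355), np.float64(19.019), array([248., 207.])]
top [np.float64(0.585), np.float64(-0.339), np.float64(102.804), np.float64(56.641), np.float64(-35.049), array([310., 176.])]
scene [np.float64(0.56), np.float64(-0.548), np.float64(100.498), np.float64(60.801), np.float64(-3.454), array([151., 300.])]
scene [np.float64(0.587), np.float64(-0.343), np.float64(104.638), np.float64(54.926), np.float64(-34.756), array([218., 267.])]
scene [np.float64(0.606), np.float64(-0.044), np.float64(114.872), np.float64(46.13), np.float64(-77.069), array([297., 219.])]
scene [np.float64(0.426), np.float64(-0.234), np.float64(108.346), np.float64(55.108), np.float64(-23.888), array([218., 214.])]
```

View pics/c3.png

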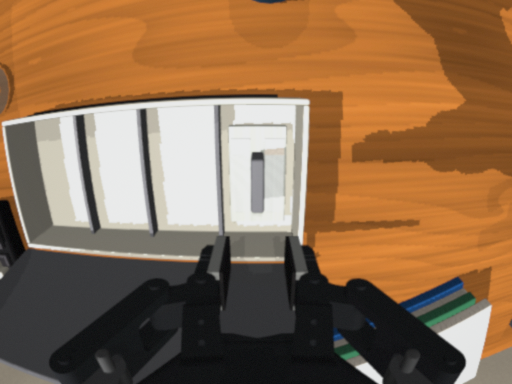

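Emit:
arm_command:
  commands:
    - {"dx": -1,"dy": -3,"dz": 0,"twist": 0}
    - {"dx": -2,"dy": -7,"dz": 0,"twist": 0}
    - {"dx": -3,"dy": -11,"dz": 0,"twist": 0}
    - {"dx": -3,"dy": -15,"dz": 0,"twist": 0}
    - {"dx": -3,"dy": -19,"dz": 0,"twist": 0}
    - {"dx": -3,"dy": -23,"dz": 0,"twist": 0}
    - {"dx": -3,"dy": -27,"dz": 0,"twist": 0}
    - {"dx": -3,"dy": -31,"dz": 1,"twist": 0.1}
    - {"dx": -3,"dy": -35,"dz": 2,"twist": 0.2}
    - {"dx": -3,"dy": -39,"dz": 3.5,"twist": 0.3}
    - {"dx": -3,"dy": -43,"dz": 5,"twist": 0.4}
    - {"dx": -3,"dy": -47,"dz": 6.5,"twist": 0.5}
  grip: 0

```text
clock: 8.15
position: [0.5423, -0.1078, 0.1983]
tool_rot: [0.807, 1.563, 0.24]
force: [1.0, 1.0, 0.6]
grip_width: 0.0428
```

```bash
python3 - <<'E'
from h import *
toolvec((0.585,-0.342,0.16),np.radians(55))
E
```

```text
pos [ 0.5423 -0.1078  0.1983] x axis [ 0.007  0.002 -1.   ] y axis [0.537 0.843 0.005] q [ 0.61  0.54 -0.73  1.81  0.43  0.95  0.7 ] t 8.15 grip 0.0428 F [1.  1.  0.6]
d cm [  3.82 -17.48  16.17]
twist 0.044 or -3.098
```

Emit:
arm_command:
  commands:
    - {"dx": 0.5,"dy": -3,"dz": 2.8,"twist": 0.04}
    - {"dx": 1,"dy": -6,"dz": 5.6,"twist": 0.04}
    - {"dx": 1.5,"dy": -9,"dz": 8.3,"twist": 0.04}
    - {"dx": 2.3,"dy": -12,"dz": 11,"twist": 0.04}
    - {"dx": 3,"dy": -15,"dz": 13.8,"twist": 0.04}
    - {"dx": 3.8,"dy": -17.5,"dz": 16.2,"twist": 0.04}
    - {"dx": 3.8,"dy": -17.5,"dz": 16.2,"twist": 0.04}
    - {"dx": 3.8,"dy": -17.5,"dz": 16.2,"twist": 0.04}

```text
clock: 8.82
position: [0.5843, -0.3439, 0.1591]
tool_rot: [1.074, 1.564, 0.464]
force: [-0.6, 1.4, 0.9]
grip_width: 0.0424
```

```bash
python3 - <<'E'
from h import *
toolvec((0.585,-0.342,0.032),np.radians(55))
wt('d1')
E
```

```text
pos [ 0.5843 -0.3439  0.1591] x axis [ 0.006  0.003 -1.   ] y axis [0.573 0.82  0.006] q [ 0.83  0.76 -0.64  1.5   0.49  1.04  1.04] t 8.82 grip 0.0424 F [-0.6  1.4  0.9]
d cm [12.71  0.12 -0.09]
twist 0.001 or -3.141
tray [np.float64(0.5852), np.float64(-0.3402), np.float64(99.7208), np.float64(56.6253), np.float64(-34.9773), array([258., 173.])]
tray [np.float64(0.6292), np.float64(-0.0379), np.float64(118.0241), np.float64(46.4509), np.float64(-88.1041), array([488.,  71.])]
```

View pics/d1.png

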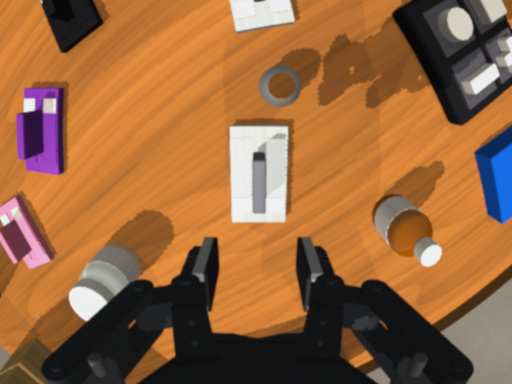

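Emit:
arm_command:
  commands:
    - {"dx": 3,"dy": 0.2,"dz": 0,"twist": 0}
    - {"dx": 6,"dy": 0.3,"dz": -0.1,"twist": 0}
    - {"dx": 8.5,"dy": 0.3,"dz": -0.1,"twist": 0}
    - {"dx": 10.5,"dy": 0.3,"dz": -0.1,"twist": 0}
    - {"dx": 12,"dy": 0.3,"dz": -0.1,"twist": 0}
    - {"dx": 12.8,"dy": 0.3,"dz": -0.1,"twist": 0}
    - {"dx": 12.8,"dy": 0.3,"dz": -0.1,"twist": 0}
    - {"dx": 12.8,"dy": 0.3,"dz": -0.1,"twist": 0}

```text
clock: 9.53
position: [0.5871, -0.3382, 0.0327]
tool_rot: [1.01, 1.563, 0.403]
force: [0.5, 0.5, 0.2]
grip_width: 0.0421
```

Emit:
arm_command:
  commands:
    - {"dx": 0,"dy": 0,"dz": 0,"twist": 0}
    - {"dx": 0,"dy": 0,"dz": 0,"twist": 0}
    - {"dx": 0,"dy": 0,"dz": 0,"twist": 0}
    - {"dx": 0,"dy": 0,"dz": 0,"twist": 0}
    - {"dx": 0,"dy": 0,"dz": 0,"twist": 0}
    - {"dx": 0,"dy": 0,"dz": 0,"twist": 0}
  grip: 1
  squeeze: 40

```text
clock: 10.03
position: [0.5877, -0.3386, 0.0341]
tool_rot: [0.84, 1.562, 0.233]
force: [-2.0, 0.7, 8.6]
grip_width: 0.0113
```

```bash
python3 - <<'E'
from h import *
toolvec((0.50,0.0,0.21),np.radians(86.7))
E
```

```text
pos [ 0.5877 -0.3386  0.0341] x axis [ 0.009  0.002 -1.   ] y axis [0.571 0.821 0.007] q [ 0.78  0.91 -0.57  1.56  0.59  0.85  0.96] t 10.03 grip 0.0113 F [-2.   0.7  8.6]
d cm [-17.6   22.92 -26.41]
twist -0.55 or 2.592
```

Emit:
arm_command:
  commands:
    - {"dx": -2,"dy": 0,"dz": 0,"twist": 0}
    - {"dx": -5,"dy": 0,"dz": 0,"twist": 0}
    - {"dx": -9,"dy": 0,"dz": 0,"twist": 0}
    - {"dx": -13,"dy": 1,"dz": -1,"twist": 0}
    - {"dx": -16,"dy": 3,"dz": -3.4,"twist": -0.05}
    - {"dx": -17.6,"dy": 5.8,"dz": -6.6,"twist": -0.15}
    - {"dx": -17.6,"dy": 8.5,"dz": -9.8,"twist": -0.25}
    - {"dx": -17.6,"dy": 11.2,"dz": -13,"twist": -0.35}
    - {"dx": -17.6,"dy": 14,"dz": -16,"twist": -0.45}
    - {"dx": -17.6,"dy": 17,"dz": -19.5,"twist": -0.55}
    - {"dx": -17.6,"dy": 20,"dz": -23,"twist": -0.55}
    - {"dx": -17.6,"dy": 23,"dz": -26.4,"twist": -0.55}

```text
clock: 11.03
position: [0.5039, -0.0153, 0.2105]
tool_rot: [0.222, 1.561, 0.165]
force: [2.1, 0.9, -1.6]
grip_width: 0.0111
```

```bash
python3 - <<'E'
from h import *
toolvec((0.501,0.286,0.16),np.radians(86.7))
E
```

```text
pos [ 0.5039 -0.0153  0.2105] x axis [ 0.01   0.002 -1.   ] y axis [0.057 0.998 0.002] q [ 0.59  0.49 -0.89  1.92  0.47  0.94  0.98] t 11.03 grip 0.0111 F [ 2.1  0.9 -1.6]
d cm [ 5.09 30.06 -2.06]
twist 0.001 or -3.141
```

Emit:
arm_command:
  commands:
    - {"dx": 0,"dy": 3,"dz": -0.2,"twist": 0}
    - {"dx": 0,"dy": 7,"dz": -0.5,"twist": 0}
    - {"dx": 0,"dy": 11,"dz": -0.8,"twist": 0}
    - {"dx": 0,"dy": 15,"dz": -1,"twist": 0}
    - {"dx": 1,"dy": 19,"dz": -1.3,"twist": 0}
    - {"dx": 2,"dy": 23,"dz": -1.6,"twist": 0}
    - {"dx": 3.5,"dy": 27,"dz": -1.9,"twist": 0}
    - {"dx": 5,"dy": 30,"dz": -2.1,"twist": 0}
    - {"dx": 5,"dy": 30,"dz": -2.1,"twist": 0}
    - {"dx": 5,"dy": 30,"dz": -2.1,"twist": 0}

```text
clock: 11.87
position: [0.4995, 0.2874, 0.1605]
tool_rot: [0.266, 1.562, 0.213]
force: [0.2, 0.3, -1.8]
grip_width: 0.0107
```

```bash
python3 - <<'E'
from h import *
toolvec((0.501,0.286,0.041),np.radians(86.7))
grab('wrist','d2')
E
```

```text
pos [0.4995 0.2874 0.1605] x axis [ 0.008  0.002 -1.   ] y axis [0.054 0.999 0.002] q [-0.06  0.66 -0.82  1.78  0.59  0.95  0.38] t 11.87 grip 0.0107 F [ 0.2  0.3 -1.8]
d cm [11.95 -0.15  0.06]
twist 0.004 or -3.138
```

View pics/d2.png

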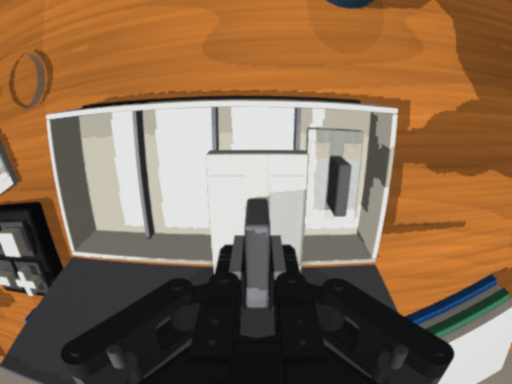

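Emit:
arm_command:
  commands:
    - {"dx": 3,"dy": -0.1,"dz": 0,"twist": 0}
    - {"dx": 5.5,"dy": -0.1,"dz": 0,"twist": 0}
    - {"dx": 8,"dy": -0.1,"dz": 0,"twist": 0}
    - {"dx": 10,"dy": -0.1,"dz": 0,"twist": 0}
    - {"dx": 11.2,"dy": -0.1,"dz": 0,"twist": 0}
    - {"dx": 11.9,"dy": -0.1,"dz": 0,"twist": 0}
    - {"dx": 12,"dy": -0.1,"dz": 0,"twist": 0}
    - {"dx": 12.1,"dy": -0.1,"dz": 0,"twist": 0}
    - {"dx": 12.1,"dy": -0.1,"dz": 0,"twist": 0}
    - {"dx": 12.1,"dy": -0.1,"dz": 0,"twist": 0}

```text
clock: 12.75
position: [0.5018, 0.2851, 0.041]
tool_rot: [0.229, 1.56, 0.173]
force: [-0.1, 0.1, -1.7]
grip_width: 0.0114
```

```bash
python3 - <<'E'
from h import *
toolvec((0.501,0.286,0.04),np.radians(86.7))
grab('wrist','d3')
E
```

```text
pos [0.5018 0.2851 0.041 ] x axis [ 0.011  0.002 -1.   ] y axis [0.056 0.998 0.002] q [-0.14  0.82 -0.7   1.84  0.76  0.76  0.25] t 12.75 grip 0.0114 F [-0.1  0.1 -1.7]
d cm [ 0.1   0.08 -0.09]
twist 0.001 or -3.14
```

View pics/d3.png

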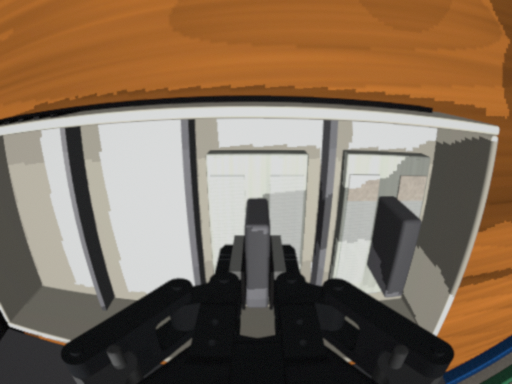

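Emit:
arm_command:
  commands:
    - {"dx": 0.2,"dy": 0,"dz": 0,"twist": 0}
    - {"dx": 0.2,"dy": 0,"dz": 0,"twist": 0}
    - {"dx": 0.2,"dy": 0,"dz": 0,"twist": 0}

```text
clock: 13.05
position: [0.5021, 0.2852, 0.0392]
tool_rot: [0.238, 1.559, 0.182]
force: [1.9, -0.6, 2.6]
grip_width: 0.0113
```

Emit:
arm_command:
  commands:
    - {"dx": 0,"dy": 0,"dz": 0,"twist": 0}
    - {"dx": 0,"dy": 0,"dz": 0,"twist": 0}
    - {"dx": 0,"dy": 0,"dz": 0,"twist": 0}
    - {"dx": -0.5,"dy": 0,"dz": 0,"twist": 0}
    - {"dx": -2,"dy": 0,"dz": 0,"twist": 0}
    - {"dx": -5,"dy": 0,"dz": 0,"twist": 0}
    - {"dx": -9,"dy": 0,"dz": 0,"twist": 0}
    - {"dx": -13,"dy": 0,"dz": 0,"twist": 0}
    - {"dx": -15,"dy": 0,"dz": 0,"twist": 0}
  grip: 0.3

```text
clock: 13.8
position: [0.5007, 0.2861, 0.1947]
tool_rot: [0.355, 1.555, 0.3]
force: [0.1, 0.1, -0.1]
grip_width: 0.0299
```

```bash
python3 - <<'E'
from h import *
toolvec((0.425,-0.233,0.16),np.radians(66))
grab('wrist','d4'); grab('scene','d4s'); grab('top','d4t')
for n in('top','scene'):
    f=cv2.imread(f'pics/d4{n[0]}_raw.png')
    for t in trays(n,f): print(n,[np.round(v,3) for v in t])
E
```

```text
pos [0.5007 0.2861 0.1947] x axis [ 0.015  0.005 -1.   ] y axis [0.055 0.998 0.005] q [-0.04  0.62 -0.85  1.76  0.55  1.01  0.42] t 13.8 grip 0.0299 F [ 0.1  0.1 -0.1]
d cm [  3.13 -52.26  -4.74]
twist 0.364 or -2.778
top [np.float64(0.425), np.float64(-0.231), np.float64(100.608), np.float64(57.213), np.float64(-23.446), array([286., 213.])]
scene [np.float64(0.56), np.float64(-0.548), np.float64(100.498), np.float64(60.801), np.float64(-3.454), array([151., 300.])]
scene [np.float64(0.606), np.float64(-0.044), np.float64(114.872), np.float64(46.13), np.float64(-77.069), array([297., 219.])]
scene [np.float64(0.427), np.float64(-0.234), np.float64(106.767), np.float64(55.108), np.float64(-23.888), array([218., 214.])]
```

View pics/d4.png

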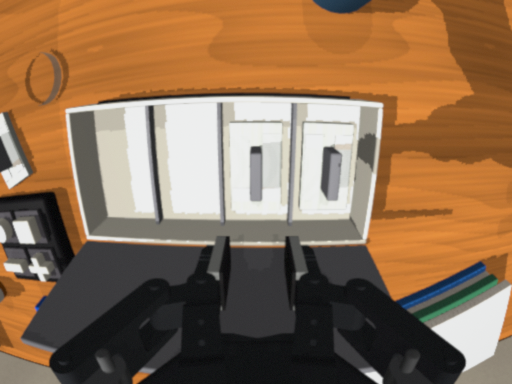

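Emit:
arm_command:
  commands:
    - {"dx": 0,"dy": -3,"dz": -0.3,"twist": 0.05}
    - {"dx": 0,"dy": -7,"dz": -0.6,"twist": 0.1}
    - {"dx": 0,"dy": -11,"dz": -1,"twist": 0.15}
    - {"dx": 0,"dy": -15,"dz": -1.3,"twist": 0.2}
    - {"dx": 0,"dy": -19,"dz": -1.7,"twist": 0.25}
    - {"dx": 0,"dy": -23,"dz": -2,"twist": 0.3}
    - {"dx": 0,"dy": -27,"dz": -2.4,"twist": 0.36}
    - {"dx": 0.5,"dy": -31,"dz": -2.8,"twist": 0.36}
    - {"dx": 1,"dy": -35,"dz": -3.2,"twist": 0.36}
    - {"dx": 1.5,"dy": -39,"dz": -3.5,"twist": 0.36}
    - {"dx": 2,"dy": -43,"dz": -3.9,"twist": 0.36}
    - {"dx": 2.5,"dy": -47,"dz": -4.3,"twist": 0.36}
  grip: 0

```text
clock: 14.95
position: [0.4308, -0.1832, 0.1639]
tool_rot: [0.672, 1.557, 0.256]
force: [1.7, 1.3, 1.1]
grip_width: 0.0428
```

```bash
python3 - <<'E'
from h import *
toolvec((0.425,-0.233,0.16),np.radians(66))
E
```

```text
pos [ 0.4308 -0.1832  0.1639] x axis [ 0.014  0.004 -1.   ] y axis [0.404 0.915 0.009] q [ 0.87  0.47 -0.76  2.05  0.45  0.77  0.99] t 14.95 grip 0.0428 F [1.7 1.3 1.1]
d cm [ 0.37 -4.79  1.48]
twist 0.003 or -3.139
```

Emit:
arm_command:
  commands:
    - {"dx": 0.2,"dy": -3,"dz": 1,"twist": 0}
    - {"dx": 0.4,"dy": -4.8,"dz": 1.5,"twist": 0}
    - {"dx": 0.4,"dy": -4.8,"dz": 1.5,"twist": 0}
    - {"dx": 0.4,"dy": -4.8,"dz": 1.5,"twist": 0}

```text
clock: 15.28
position: [0.4244, -0.2335, 0.1592]
tool_rot: [0.767, 1.557, 0.349]
force: [0.5, 0.6, 0.3]
grip_width: 0.0427
```

```bash
python3 - <<'E'
from h import *
toolvec((0.425,-0.233,0.032),np.radians(66))
_,_,o=wt('e1')
for t in o: toolvec((t[0],t[1],0.032),np.radians(t[4]+90))
E
```

```text
pos [ 0.4244 -0.2335  0.1592] x axis [ 0.013  0.005 -1.   ] y axis [0.406 0.914 0.009] q [ 0.95  0.5  -0.74  2.02  0.46  0.78  1.09] t 15.28 grip 0.0427 F [0.5 0.6 0.3]
d cm [12.72 -0.05 -0.09]
twist 0.001 or -3.141
tray [np.float64(0.4235), np.float64(-0.2316), np.float64(100.7706), np.float64(56.5273), np.float64(-23.778), array([256., 171.])]
tray [np.float64(0.4498), np.float64(-0.0727), np.float64(102.9349), np.float64(58.0346), np.float64(19.0748), array([402., 134.])]
pos [ 0.4249 -0.2326  0.1594] x axis [ 0.013  0.004 -1.   ] y axis [0.404 0.915 0.009] q [ 0.95  0.5  -0.74  2.02  0.46  0.78  1.09] t 15.33 grip 0.0428 F [0.5 0.5 0.7]
d cm [12.74 -0.09 -0.29]
twist -0.001 or 3.14
pos [ 0.4249 -0.2326  0.1594] x axis [ 0.013  0.004 -1.   ] y axis [0.404 0.915 0.009] q [ 0.95  0.5  -0.74  2.02  0.46  0.78  1.09] t 15.33 grip 0.0428 F [0.5 0.5 0.7]
d cm [12.84 15.52 -4.31]
twist -0.749 or 2.393
```

View pics/e1.png

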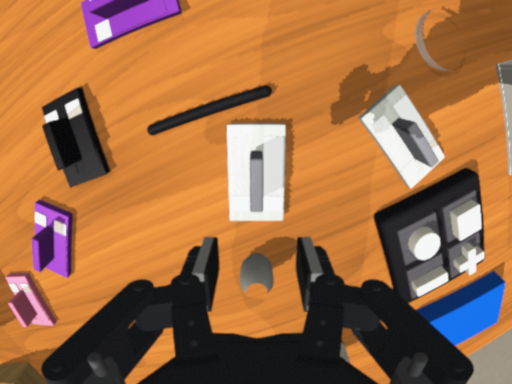

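Emit:
arm_command:
  commands:
    - {"dx": 3,"dy": -0.1,"dz": -0.1,"twist": 0}
    - {"dx": 6,"dy": -0.1,"dz": -0.2,"twist": 0}
    - {"dx": 8.5,"dy": -0.1,"dz": -0.2,"twist": 0}
    - {"dx": 10.5,"dy": -0.1,"dz": -0.2,"twist": 0}
    - {"dx": 12,"dy": -0.1,"dz": -0.2,"twist": 0}
    - {"dx": 12.8,"dy": -0.1,"dz": -0.2,"twist": 0}
    - {"dx": 12.8,"dy": -0.1,"dz": -0.2,"twist": 0}
    - {"dx": 12.8,"dy": -0.1,"dz": -0.2,"twist": 0}

```text
clock: 16.0
position: [0.4246, -0.2313, 0.0318]
tool_rot: [0.766, 1.557, 0.351]
force: [0.7, 0.4, 0.4]
grip_width: 0.0428
```

Emit:
arm_command:
  commands:
    - {"dx": 0,"dy": 0,"dz": 0,"twist": 0}
    - {"dx": 0,"dy": 0,"dz": 0,"twist": 0}
    - {"dx": 0,"dy": 0,"dz": 0,"twist": 0}
    - {"dx": 0,"dy": 0,"dz": 0,"twist": 0}
    - {"dx": 0,"dy": 0,"dz": 0,"twist": 0}
    - {"dx": 0,"dy": 0,"dz": 0,"twist": 0}
  grip: 1
  squeeze: 40

```text
clock: 16.5
position: [0.4251, -0.2315, 0.0328]
tool_rot: [0.683, 1.556, 0.268]
force: [-1.2, 1.4, 11.6]
grip_width: 0.0112
```

```bash
python3 - <<'E'
from h import *
toolvec((0.497,0.208,0.2),np.radians(86.7))
E
```

```text
pos [ 0.4251 -0.2315  0.0328] x axis [ 0.014  0.004 -1.   ] y axis [0.403 0.915 0.009] q [ 0.8   0.7  -0.55  2.09  0.71  0.53  0.88] t 16.5 grip 0.0112 F [-1.2  1.4 11.6]
d cm [-16.45  43.28 -10.94]
twist -0.357 or 2.784
```

Emit:
arm_command:
  commands:
    - {"dx": -2,"dy": 0,"dz": 0,"twist": 0}
    - {"dx": -5,"dy": 0,"dz": 0,"twist": 0}
    - {"dx": -9,"dy": 0,"dz": 0,"twist": 0}
    - {"dx": -13,"dy": 1,"dz": 0,"twist": 0}
    - {"dx": -16,"dy": 4,"dz": -1,"twist": -0.05}
    - {"dx": -16.5,"dy": 8,"dz": -2,"twist": -0.1}
    - {"dx": -16.5,"dy": 12,"dz": -3,"twist": -0.15}
    - {"dx": -16.5,"dy": 16,"dz": -4,"twist": -0.2}
    - {"dx": -16.5,"dy": 20,"dz": -5,"twist": -0.25}
    - {"dx": -16.5,"dy": 24,"dz": -6,"twist": -0.3}
    - {"dx": -16.5,"dy": 28,"dz": -7,"twist": -0.35}
    - {"dx": -16.5,"dy": 32,"dz": -8,"twist": -0.357}

```text
clock: 17.5
position: [0.4783, 0.0946, 0.2003]
tool_rot: [0.277, 1.556, 0.222]
force: [1.7, -1.0, -2.0]
grip_width: 0.0113
```

```bash
python3 - <<'E'
from h import *
toolvec((0.497,0.208,0.16),np.radians(86.7))
E
```

```text
pos [0.4783 0.0946 0.2003] x axis [ 0.015  0.003 -1.   ] y axis [0.055 0.998 0.004] q [ 0.38  0.48 -0.91  1.97  0.49  0.9   0.73] t 17.5 grip 0.0113 F [ 1.7 -1.  -2. ]
d cm [ 4.1  11.4   1.18]
twist 0.003 or -3.139
```

Emit:
arm_command:
  commands:
    - {"dx": 0.5,"dy": 3.5,"dz": 0.4,"twist": 0}
    - {"dx": 1.5,"dy": 7.5,"dz": 0.8,"twist": 0}
    - {"dx": 3,"dy": 11,"dz": 1.2,"twist": 0}
    - {"dx": 4.1,"dy": 11.4,"dz": 1.2,"twist": 0}
    - {"dx": 4.1,"dy": 11.4,"dz": 1.2,"twist": 0}
    - {"dx": 4.1,"dy": 11.4,"dz": 1.2,"twist": 0}
    - {"dx": 4.1,"dy": 11.4,"dz": 1.2,"twist": 0}

```text
clock: 18.08
position: [0.4974, 0.207, 0.1606]
tool_rot: [0.245, 1.555, 0.189]
force: [-0.1, -0.7, -2.3]
grip_width: 0.0111
```

```bash
python3 - <<'E'
from h import *
toolvec((0.497,0.208,0.04),np.radians(86.7))
grab('wrist','e2')
E
```

```text
pos [0.4974 0.207  0.1606] x axis [ 0.015  0.003 -1.   ] y axis [0.056 0.998 0.004] q [ 0.09  0.61 -0.84  1.88  0.58  0.9   0.48] t 18.08 grip 0.0111 F [-0.1 -0.7 -2.3]
d cm [12.06  0.05 -0.22]
twist 0.002 or -3.14
```

View pics/e2.png

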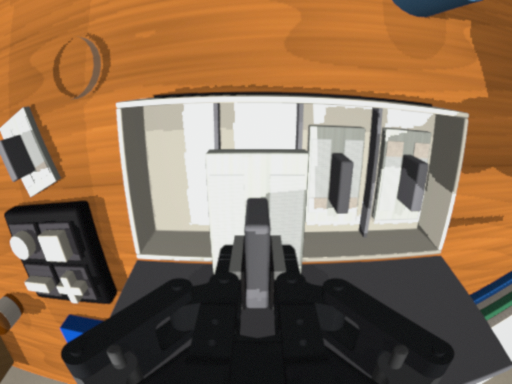

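Emit:
arm_command:
  commands:
    - {"dx": 3,"dy": 0.1,"dz": -0.2,"twist": 0}
    - {"dx": 5.5,"dy": 0.1,"dz": -0.2,"twist": 0}
    - {"dx": 8,"dy": 0.1,"dz": -0.2,"twist": 0}
    - {"dx": 10,"dy": 0.1,"dz": -0.2,"twist": 0}
    - {"dx": 11.2,"dy": 0.1,"dz": -0.2,"twist": 0}
    - {"dx": 12,"dy": 0.1,"dz": -0.2,"twist": 0}
    - {"dx": 12.2,"dy": 0.1,"dz": -0.2,"twist": 0}
    - {"dx": 12.3,"dy": 0.1,"dz": -0.2,"twist": 0}
    - {"dx": 12.3,"dy": 0.1,"dz": -0.2,"twist": 0}
    - {"dx": 12.3,"dy": 0.1,"dz": -0.2,"twist": 0}

```text
clock: 18.97
position: [0.4981, 0.2084, 0.0387]
tool_rot: [0.253, 1.553, 0.196]
force: [-0.0, 0.3, -1.6]
grip_width: 0.0112
```

```bash
python3 - <<'E'
from h import *
toolvec((0.497,0.208,0.038),np.radians(86.7))
grab('wrist','e3')
E
```

```text
pos [0.4981 0.2084 0.0387] x axis [ 0.017  0.003 -1.   ] y axis [0.057 0.998 0.004] q [-0.02  0.78 -0.69  1.95  0.79  0.69  0.31] t 18.97 grip 0.0112 F [-0.   0.3 -1.6]
d cm [ 0.06 -0.04 -0.11]
twist 0.001 or -3.141
```

View pics/e3.png

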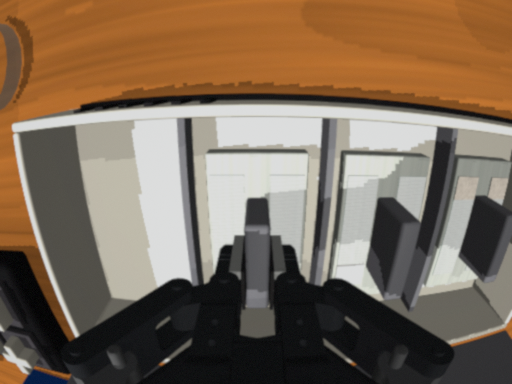

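Centred in its bay; release.

Emit:
arm_command:
  commands:
    - {"dx": 0.15,"dy": 0,"dz": 0,"twist": 0}
    - {"dx": 0.15,"dy": 0,"dz": 0,"twist": 0}
    - {"dx": 0.15,"dy": 0,"dz": 0,"twist": 0}

```text
clock: 19.27
position: [0.4985, 0.2085, 0.0378]
tool_rot: [0.243, 1.552, 0.186]
force: [-0.6, -2.2, 8.5]
grip_width: 0.0113
```

Emit:
arm_command:
  commands:
    - {"dx": 0,"dy": 0,"dz": 0,"twist": 0}
    - {"dx": 0,"dy": 0,"dz": 0,"twist": 0}
    - {"dx": 0,"dy": 0,"dz": 0,"twist": 0}
    - {"dx": -0.5,"dy": 0,"dz": 0,"twist": 0}
    - {"dx": -2,"dy": 0,"dz": 0,"twist": 0}
    - {"dx": -5,"dy": 0,"dz": 0,"twist": 0}
    - {"dx": -9,"dy": 0,"dz": 0,"twist": 0}
    - {"dx": -12,"dy": 0,"dz": 0,"twist": 0}
    - {"dx": -12.5,"dy": 0,"dz": 0,"twist": 0}
  grip: 0.3

```text
clock: 20.02
position: [0.4975, 0.2092, 0.1678]
tool_rot: [0.292, 1.547, 0.235]
force: [0.9, 0.0, 0.9]
grip_width: 0.0301
```

```bash
python3 - <<'E'
from h import *
grab('wrist','e4'); grab('scene','e4s'); grab('top','e4t')
toolvec((0.451,-0.071,0.16),np.radians(109))
for n in('top','scene'):
    f=cv2.imread(f'pics/e4{n[0]}_raw.png')
    for t in trays(n,f): print(n,[np.round(v,3) for v in t])
E
```

```text
pos [0.4963 0.2077 0.163 ] x axis [ 0.019  0.003 -1.   ] y axis [0.057 0.998 0.004] q [ 0.09  0.6  -0.84  1.89  0.58  0.9   0.48] t 20.17 grip 0.0301 F [-0.1 -0.2  0.2]
d cm [  0.12 -28.09  -2.93]
twist -0.389 or 2.753
scene [np.float64(0.56), np.float64(-0.548), np.float64(100.498), np.float64(60.801), np.float64(-3.454), array([151., 300.])]
scene [np.float64(0.606), np.float64(-0.044), np.float64(114.872), np.float64(46.13), np.float64(-77.069), array([297., 219.])]
```

View pics/e4.png

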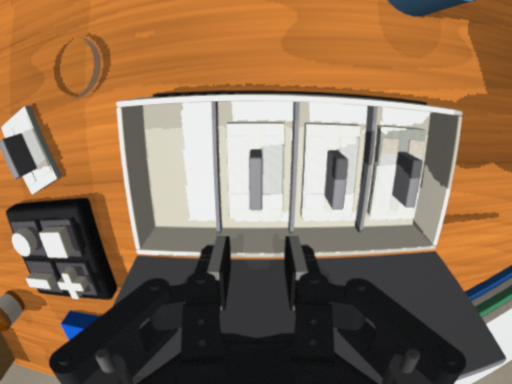

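View pics/e4s.png

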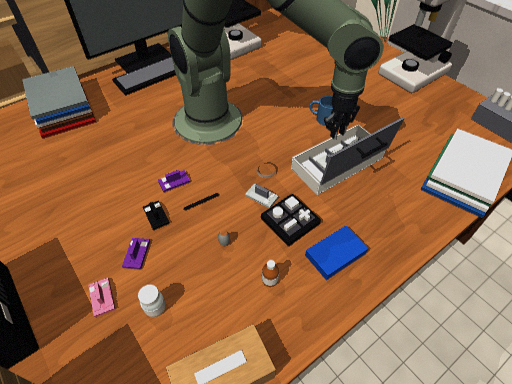

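Emit:
arm_command:
  commands:
    - {"dx": -1,"dy": -3,"dz": -0.3,"twist": -0.05}
    - {"dx": -2,"dy": -7,"dz": -0.8,"twist": -0.1}
    - {"dx": -2,"dy": -11,"dz": -1.2,"twist": -0.2}
    - {"dx": -1.5,"dy": -15,"dz": -1.6,"twist": -0.3}
    - {"dx": -1,"dy": -19,"dz": -2,"twist": -0.39}
    - {"dx": -0.5,"dy": -23,"dz": -2.5,"twist": -0.39}
    - {"dx": 0,"dy": -26,"dz": -2.9,"twist": -0.39}
    - {"dx": 0.1,"dy": -28.1,"dz": -2.9,"twist": -0.39}
    - {"dx": 0.1,"dy": -28.1,"dz": -2.9,"twist": -0.39}
    - {"dx": 0.1,"dy": -28.1,"dz": -2.9,"twist": -0.39}
  grip: 0

```text
clock: 21.0
position: [0.4506, -0.0719, 0.1592]
tool_rot: [-0.097, 1.553, 0.233]
force: [0.1, 0.2, -0.7]
grip_width: 0.0428
```

```bash
python3 - <<'E'
from h import *
_,_,o=wt('f1')
for t in o: toolvec((t[0],t[1],0.032),np.radians(t[4]+90))
E
```

```text
tray [np.float64(0.611), np.float64(-0.0242), np.float64(123.2838), np.float64(53.5998), np.float64(2.4677), array([253., 298.])]
tray [np.float64(0.4506), np.float64(-0.0717), np.float64(100.8572), np.float64(56.3863), np.float64(18.7751), array([257., 170.])]
pos [ 0.451  -0.0707  0.1595] x axis [ 0.018  0.004 -1.   ] y axis [-0.326  0.945 -0.002] q [ 0.78  0.53 -0.98  2.08  0.61  0.82  1.34] t 21.05 grip 0.0425 F [-1.8  0.2 -0.9]
d cm [13.05 -0.8  16.42]
twist 0.289 or -2.852
pos [ 0.451  -0.0707  0.1595] x axis [ 0.018  0.004 -1.   ] y axis [-0.326  0.945 -0.002] q [ 0.78  0.53 -0.98  2.08  0.61  0.82  1.34] t 21.05 grip 0.0425 F [-1.8  0.2 -0.9]
d cm [12.75 -0.06 -0.3 ]
twist 0.005 or -3.137
```

View pics/f1.png

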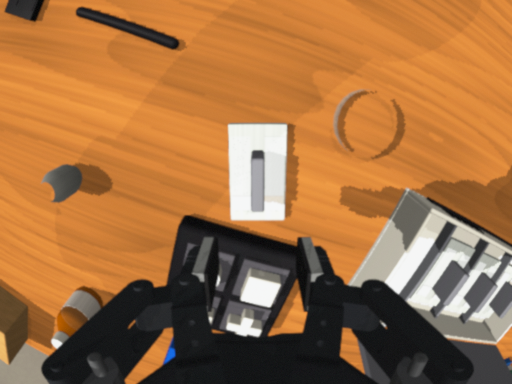

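Emit:
arm_command:
  commands:
    - {"dx": 3,"dy": -0.1,"dz": -0.1,"twist": 0}
    - {"dx": 6,"dy": -0.1,"dz": -0.3,"twist": 0}
    - {"dx": 8.5,"dy": -0.1,"dz": -0.3,"twist": 0}
    - {"dx": 10.5,"dy": -0.1,"dz": -0.3,"twist": 0}
    - {"dx": 12,"dy": -0.1,"dz": -0.3,"twist": 0}
    - {"dx": 12.8,"dy": -0.1,"dz": -0.3,"twist": 0}
    - {"dx": 12.8,"dy": -0.1,"dz": -0.3,"twist": 0}
    - {"dx": 12.8,"dy": -0.1,"dz": -0.3,"twist": 0}

```text
clock: 21.72
position: [0.4508, -0.0711, 0.0316]
tool_rot: [-0.068, 1.553, 0.266]
force: [-0.0, 0.6, 0.6]
grip_width: 0.0429
```

Emit:
arm_command:
  commands:
    - {"dx": 0,"dy": 0,"dz": 0,"twist": 0}
    - {"dx": 0,"dy": 0,"dz": 0,"twist": 0}
    - {"dx": 0,"dy": 0,"dz": 0,"twist": 0}
    - {"dx": 0,"dy": 0,"dz": 0,"twist": 0}
    - {"dx": 0,"dy": 0,"dz": 0,"twist": 0}
    - {"dx": 0,"dy": 0,"dz": 0,"twist": 0}
  grip: 1
  squeeze: 40

```text
clock: 22.22
position: [0.4513, -0.0712, 0.0324]
tool_rot: [-0.102, 1.552, 0.231]
force: [-0.8, -0.2, 10.5]
grip_width: 0.0112
```

```bash
python3 - <<'E'
from h import *
toolvec((0.4925,0.130,0.2),np.radians(86.7))
E
```

```text
pos [ 0.4513 -0.0712  0.0324] x axis [ 0.019  0.004 -1.   ] y axis [-0.327  0.945 -0.002] q [ 0.59  0.73 -0.74  2.16  0.93  0.59  1.07] t 22.22 grip 0.0112 F [-0.8 -0.2 10.5]
d cm [-16.59  17.63  10.8 ]
twist 0.391 or -2.75
```

Emit:
arm_command:
  commands:
    - {"dx": -2,"dy": 0,"dz": 0,"twist": 0}
    - {"dx": -5,"dy": 0,"dz": 0,"twist": 0}
    - {"dx": -9,"dy": 0,"dz": 0,"twist": 0}
    - {"dx": -13,"dy": 0,"dz": 0,"twist": 0}
    - {"dx": -16,"dy": 2,"dz": 1,"twist": 0.05}
    - {"dx": -16.6,"dy": 5,"dz": 3,"twist": 0.15}
    - {"dx": -16.6,"dy": 8,"dz": 5,"twist": 0.25}
    - {"dx": -16.6,"dy": 11,"dz": 7,"twist": 0.33}
    - {"dx": -16.6,"dy": 14.5,"dz": 9,"twist": 0.39}
    - {"dx": -15,"dy": 17.6,"dz": 10.8,"twist": 0.39}
    - {"dx": -13,"dy": 17.6,"dz": 10.8,"twist": 0.39}
    - {"dx": -13,"dy": 17.6,"dz": 10.8,"twist": 0.39}

```text
clock: 23.22
position: [0.4919, 0.1316, 0.1618]
tool_rot: [0.328, 1.554, 0.276]
force: [-0.5, -1.4, -2.8]
grip_width: 0.0112
```

```bash
python3 - <<'E'
from h import *
grab('wrist','f2')
toolvec((0.4925,0.130,0.039),np.radians(86.7))
E
```

```text
pos [0.4922 0.1303 0.1631] x axis [ 0.016  0.004 -1.   ] y axis [0.054 0.999 0.005] q [ 0.26  0.56 -0.86  1.96  0.57  0.86  0.61] t 23.27 grip 0.0111 F [ 0.  -0.8 -1.6]
d cm [12.41 -0.09 -0.17]
twist 0.003 or -3.138
```

View pics/f2.png

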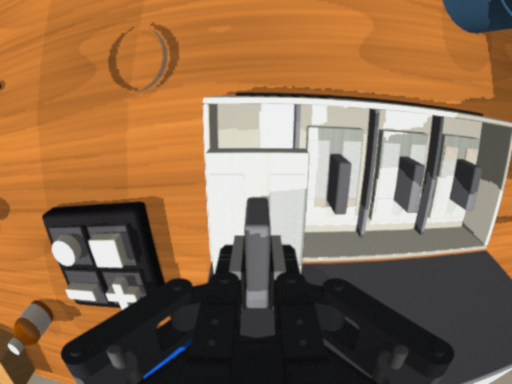

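Emit:
arm_command:
  commands:
    - {"dx": 2,"dy": -0.1,"dz": -0.1,"twist": 0}
    - {"dx": 4,"dy": -0.1,"dz": -0.1,"twist": 0}
    - {"dx": 5.5,"dy": -0.1,"dz": -0.1,"twist": 0}
    - {"dx": 6,"dy": -0.1,"dz": -0.1,"twist": 0}
    - {"dx": 6,"dy": -0.1,"dz": -0.1,"twist": 0}

```text
clock: 23.68
position: [0.4921, 0.1287, 0.1032]
tool_rot: [0.277, 1.555, 0.221]
force: [-0.3, -0.6, -1.4]
grip_width: 0.0111
```

```bash
python3 - <<'E'
from h import *
grab('wrist','f3')
toolvec((0.4925,0.130,0.039),np.radians(86.7))
E
```

```text
pos [0.4924 0.129  0.1039] x axis [ 0.016  0.004 -1.   ] y axis [0.055 0.998 0.005] q [ 0.2   0.65 -0.78  2.    0.68  0.75  0.52] t 23.73 grip 0.0112 F [ 0.3 -0.5 -1.6]
d cm [ 6.49  0.06 -0.1 ]
twist 0.002 or -3.14
```

View pics/f3.png

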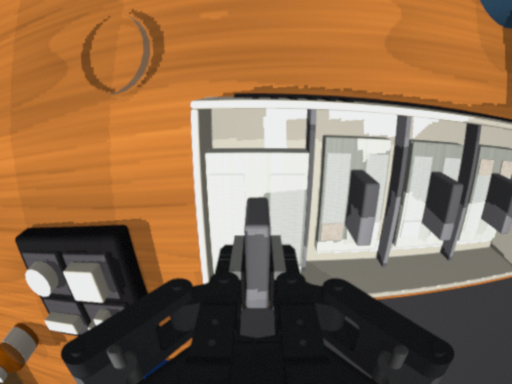

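```bash
python3 - <<'E'
from h import *
i=imaging.camera_info('wrist')
f=cv2.imread('pics/f3_raw.png');cv2.imwrite('pics/f3z.png',cv2.resize(f[90:300,180:330],None,fx=3.9,fy=2.8,interpolation=cv2.INTER_CUBIC))
a=plane('wrist',[(198,150),(208,150),(197,240)],.06,i);print('wall rim',a.round(4))
b=plane('wrist',[(308,120),(316,120),(401,160),(308,147)],.023,i);print('div',b.round(4))
s=sensors.observe()['position']
t=np.radians(-3.3);A=np.array([[np.cos(t),-np.sin(t)],[np.sin(t),np.cos(t)]])
C=np.array([.499,.247])
for q in np.r_[a,b]: print((A.T@(q[:2]-C)).round(4))
print('tcp',A.T@(s[:2]-C))
E
```

```text
wall rim [[0.4435 0.0961 0.06  ]
 [0.444  0.1024 0.06  ]
 [0.5061 0.0875 0.06  ]]
div [[0.4333 0.1704 0.023 ]
 [0.4334 0.1763 0.023 ]
 [0.4661 0.2478 0.023 ]
 [0.4535 0.17   0.023 ]]
[-0.0467 -0.1538]
[-0.0466 -0.1475]
[ 0.0163 -0.1588]
[-0.0612 -0.0803]
[-0.0614 -0.0743]
[-0.0329 -0.0011]
[-0.041  -0.0795]
tcp [ 0.00021901 -0.11813656]
```

View pics/f3z.png

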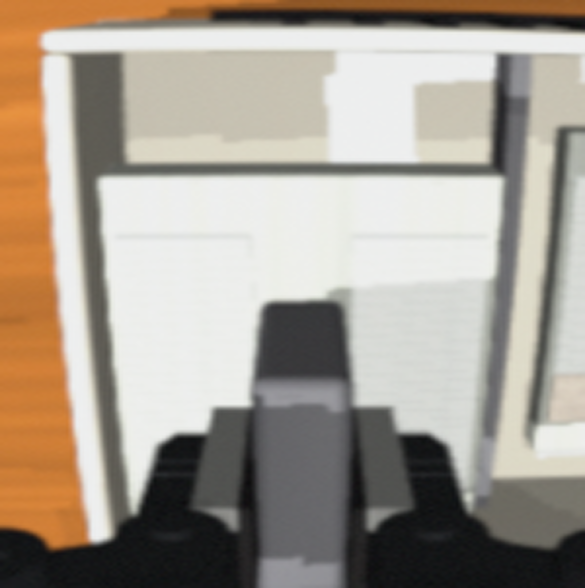

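Emit:
arm_command:
  commands:
    - {"dx": 1.5,"dy": 0.2,"dz": -0.1,"twist": 0}
    - {"dx": 3,"dy": 0.2,"dz": -0.1,"twist": 0}
    - {"dx": 4.5,"dy": 0.2,"dz": -0.1,"twist": 0}
    - {"dx": 5.5,"dy": 0.2,"dz": -0.1,"twist": 0}
    - {"dx": 6.2,"dy": 0.2,"dz": -0.1,"twist": 0}
    - {"dx": 6.5,"dy": 0.2,"dz": -0.1,"twist": 0}
    - {"dx": 6.7,"dy": 0.2,"dz": -0.1,"twist": 0}
    - {"dx": 6.7,"dy": 0.2,"dz": -0.1,"twist": 0}

```text
clock: 24.4
position: [0.493, 0.1315, 0.0376]
tool_rot: [0.271, 1.553, 0.215]
force: [0.7, -1.5, -1.6]
grip_width: 0.0112
```

```bash
python3 - <<'E'
from h import *
grab('wrist','f4')
toolvec((0.4925,0.130,0.0375),np.radians(86.7))
E
```

```text
pos [0.493  0.1315 0.0376] x axis [ 0.017  0.004 -1.   ] y axis [0.055 0.998 0.005] q [ 0.12  0.75 -0.68  2.02  0.81  0.64  0.41] t 24.45 grip 0.0113 F [ 0.1  0.4 -1.7]
d cm [ 0.01 -0.15 -0.04]
twist 0.002 or -3.14
```

View pics/f4.png

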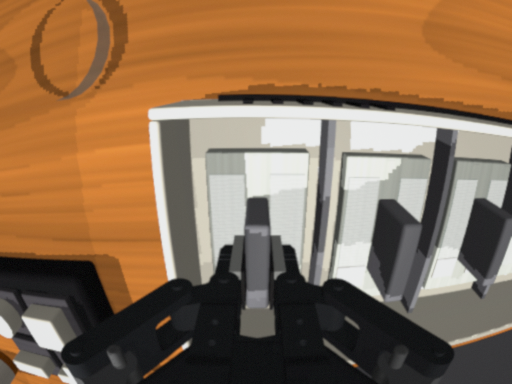

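Emit:
arm_command:
  commands:
    - {"dx": 0.1,"dy": 0,"dz": 0,"twist": 0}
    - {"dx": 0.1,"dy": 0,"dz": 0,"twist": 0}

```text
clock: 24.62
position: [0.4933, 0.1316, 0.0374]
tool_rot: [0.262, 1.552, 0.207]
force: [-4.2, -1.0, 9.5]
grip_width: 0.0109
```

Emit:
arm_command:
  commands:
    - {"dx": 0,"dy": 0,"dz": 0,"twist": 0}
    - {"dx": 0,"dy": 0,"dz": 0,"twist": 0}
    - {"dx": 0,"dy": 0,"dz": 0,"twist": 0}
    - {"dx": -0.5,"dy": 0,"dz": 0,"twist": 0}
    - {"dx": -2,"dy": 0,"dz": 0,"twist": 0}
    - {"dx": -5,"dy": 0,"dz": 0,"twist": 0}
    - {"dx": -9,"dy": 0,"dz": 0,"twist": 0}
    - {"dx": -13,"dy": 0,"dz": 0,"twist": 0}
    - {"dx": -17,"dy": 1,"dz": 0,"twist": 0}
    - {"dx": -20,"dy": 3,"dz": 0,"twist": 0}
    - {"dx": -20,"dy": 5,"dz": 0,"twist": 0}
  grip: 0.3

```text
clock: 25.53
position: [0.494, 0.182, 0.2436]
tool_rot: [0.277, 1.545, 0.22]
force: [0.8, -0.1, -0.1]
grip_width: 0.0297
```

```bash
python3 - <<'E'
from h import *
grab('wrist','g1'); grab('scene','g1s'); grab('top','g1t')
toolvec((0.451,-0.071,0.16),np.radians(109))
i=imaging.camera_info('wrist')
for t in trays('wrist',cv2.imread('pics/g1_raw.png'),i,z=.017): print([np.round(v,3) for v in t])
E
```

```text
pos [0.4922 0.1819 0.2384] x axis [ 0.019  0.004 -1.   ] y axis [0.054 0.999 0.005] q [ 0.22  0.49 -0.93  1.85  0.47  1.02  0.61] t 25.68 grip 0.0296 F [-0.1 -0.2 -0.7]
d cm [  7.65 -25.52  -2.91]
twist -0.385 or 2.756
```

View pics/g1.png

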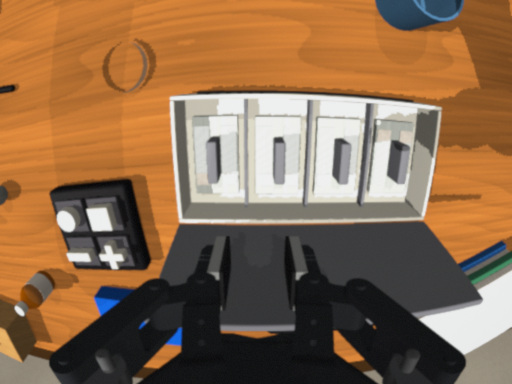

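View pics/g1s.png

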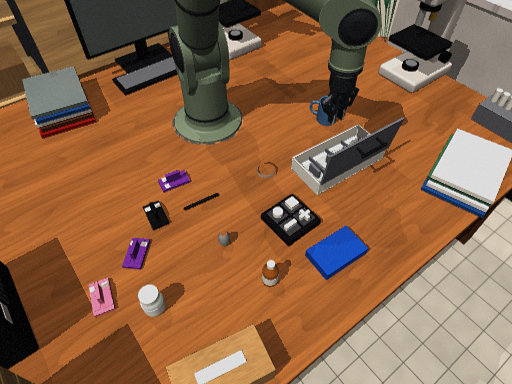

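```bash
python3 - <<'E'
from h import *
toolvec((0.499,0.152,0.32),np.radians(86.7))
toolvec((0.66,0.142,0.32),np.radians(86.7))
toolvec((0.66,0.142,0.185),np.radians(86.7))
E
```

```text
pos [0.4922 0.1819 0.2384] x axis [ 0.019  0.004 -1.   ] y axis [0.054 0.999 0.005] q [ 0.22  0.49 -0.93  1.85  0.47  1.02  0.61] t 25.68 grip 0.0296 F [-0.1 -0.2 -0.7]
d cm [-8.16 -2.9   0.99]
twist 0.004 or -3.138
pos [0.4922 0.1819 0.2384] x axis [ 0.019  0.004 -1.   ] y axis [0.054 0.999 0.005] q [ 0.22  0.49 -0.93  1.85  0.47  1.02  0.61] t 25.68 grip 0.0296 F [-0.1 -0.2 -0.7]
d cm [-7.85 -3.04 17.12]
twist 0.004 or -3.138
pos [0.4922 0.1819 0.2384] x axis [ 0.019  0.004 -1.   ] y axis [0.054 0.999 0.005] q [ 0.22  0.49 -0.93  1.85  0.47  1.02  0.61] t 25.68 grip 0.0296 F [-0.1 -0.2 -0.7]
d cm [ 5.64 -3.11 16.86]
twist 0.004 or -3.138
```

Emit:
arm_command:
  commands:
    - {"dx": -3.5,"dy": -1,"dz": 0,"twist": 0}
    - {"dx": -7.5,"dy": -2,"dz": 0.5,"twist": 0}
    - {"dx": -8.5,"dy": -3,"dz": 2,"twist": 0}
    - {"dx": -8.5,"dy": -3,"dz": 5,"twist": 0}
    - {"dx": -8.5,"dy": -3,"dz": 9,"twist": 0}
    - {"dx": -8.5,"dy": -3,"dz": 13,"twist": 0}
    - {"dx": -8.5,"dy": -3,"dz": 16.5,"twist": 0}
    - {"dx": -8.5,"dy": -3,"dz": 17,"twist": 0}
    - {"dx": -8.5,"dy": -3,"dz": 17,"twist": 0}
    - {"dx": -8.5,"dy": -3,"dz": 17,"twist": 0}
  grip: 1

```text
clock: 26.52
position: [0.658, 0.1423, 0.3256]
tool_rot: [0.303, 1.553, 0.25]
force: [-0.7, 1.3, 0.1]
grip_width: 0.0001
```

```bash
python3 - <<'E'
from h import *
toolvec((0.66,0.142,0.185),np.radians(86.7))
grab('wrist','h1'); grab('top','h1t',(100,100,300,250),3)
E
```

```text
pos [0.658  0.1423 0.3256] x axis [ 0.017  0.004 -1.   ] y axis [0.053 0.999 0.005] q [ 0.2   0.65 -0.88  1.34  0.5   1.36  0.85] t 26.52 grip 0.0001 F [-0.7  1.3  0.1]
d cm [14.06 -0.09 -0.04]
twist 0.004 or -3.137
```

View pics/h1.png

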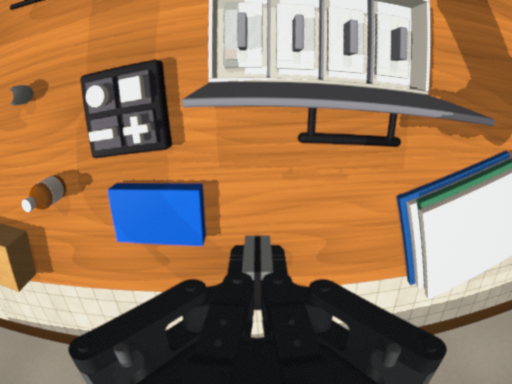

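View pics/h1t.png

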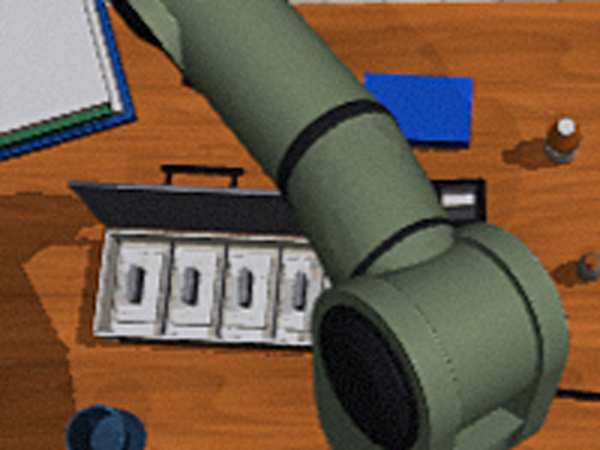

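```bash
python3 - <<'E'
from h import *
i=imaging.camera_info('wrist')
print(plane('wrist',[(303,138),(398,141)],.18,i).round(4)); print('lid top edge',plane('wrist',[(185,102),(257,103),(491,122)],.208,i).round(4))
E
```

```text
[[0.624  0.1898 0.18  ]
 [0.6288 0.2909 0.18  ]]
lid top edge [[0.5815 0.0863 0.208 ]
 [0.5871 0.1473 0.208 ]
 [0.6007 0.397  0.208 ]]
```

Emit:
arm_command:
  commands:
    - {"dx": 3,"dy": 0,"dz": 0,"twist": 0}
    - {"dx": 6,"dy": 0,"dz": 0,"twist": 0}
    - {"dx": 9,"dy": 0,"dz": 0,"twist": 0}
    - {"dx": 12,"dy": 0,"dz": 0,"twist": 0}
    - {"dx": 14,"dy": 0,"dz": 0,"twist": 0}
    - {"dx": 14,"dy": 0,"dz": 0,"twist": 0}
    - {"dx": 14,"dy": 0,"dz": 0,"twist": 0}

```text
clock: 27.2
position: [0.6598, 0.1428, 0.1872]
tool_rot: [0.259, 1.552, 0.207]
force: [0.8, 0.2, 1.1]
grip_width: 0.0
```

```bash
python3 - <<'E'
from h import *
# corner path -> TCP path (r=.12)
s=sensors.observe();M=R(s['tool_rot'])
ax=np.array([np.cos(np.radians(-3.3)),np.sin(np.radians(-3.3))])
for th in (98,90,82,75,67,60,52,45,37,30,22,15,7,0):
    t=np.radians(th); cx=.075-.12*np.cos(t)+.008*np.sin(t); cz=.06+.12*np.sin(t)+.008*np.cos(t)
    p=np.array([.499,.247])+ax*(cx+.011)+np.array([-ax[1],ax[0]])*(-.098)
    P=np.r_[p,cz+.008]; print(th,P.round(4),((M.T@(P-s['position']))*100).round(1))
toolvec((0.66,0.142,0.185),np.radians(86.7))
E
```

```text
98 [0.6038 0.1428 0.1857] [ 0.  -0.3 -5.6]
90 [0.5872 0.1438 0.188 ] [-0.2 -0.3 -7.2]
82 [0.5705 0.1447 0.1879] [-0.2 -0.3 -8.9]
75 [0.5559 0.1456 0.186 ] [ -0.1  -0.3 -10.4]
67 [0.5398 0.1465 0.1816] [  0.3  -0.3 -12. ]
60 [0.5262 0.1473 0.1759] [  0.9  -0.3 -13.4]
52 [0.5118 0.1481 0.1675] [  1.7  -0.3 -14.8]
45 [0.5002 0.1488 0.1585] [  2.6  -0.3 -16. ]
37 [0.4883 0.1495 0.1466] [  3.7  -0.3 -17.2]
30 [0.4795 0.15   0.1349] [  4.9  -0.3 -18.1]
22 [0.4711 0.1504 0.1204] [  6.3  -0.3 -19. ]
15 [0.4656 0.1508 0.1068] [  7.7  -0.3 -19.6]
7 [0.4613 0.151  0.0906] [  9.3  -0.3 -20. ]
0 [0.4594 0.1511 0.076 ] [ 10.7  -0.3 -20.2]
pos [0.6598 0.1428 0.1872] x axis [ 0.018  0.004 -1.   ] y axis [0.052 0.999 0.005] q [ 0.19  0.77 -0.82  1.49  0.61  1.13  0.77] t 27.2 grip 0.0 F [0.8 0.2 1.1]
d cm [ 0.22 -0.08  0.02]
twist 0.005 or -3.137
```

Emit:
arm_command:
  commands:
    - {"dx": 0,"dy": 0,"dz": -2,"twist": 0}
    - {"dx": 0,"dy": 0,"dz": -3.7,"twist": 0}
    - {"dx": 0,"dy": 0,"dz": -5,"twist": 0}
    - {"dx": 0,"dy": 0,"dz": -6,"twist": 0}
    - {"dx": 0,"dy": 0,"dz": -7,"twist": 0}
    - {"dx": 0,"dy": 0,"dz": -8,"twist": 0}
    - {"dx": 0,"dy": 0,"dz": -9,"twist": 0}

```text
clock: 27.78
position: [0.5704, 0.148, 0.1882]
tool_rot: [0.242, 1.548, 0.19]
force: [2.5, 0.7, 1.2]
grip_width: -0.0
```

```bash
python3 - <<'E'
from h import *
grab('wrist','h2'); grab('scene','h2s',(230,60,450,225),3)
toolvec((0.5118,0.148,0.1655),np.radians(86.7))
E
```

```text
pos [0.5696 0.148  0.188 ] x axis [ 0.021  0.004 -1.   ] y axis [0.052 0.999 0.005] q [ 0.23  0.65 -0.86  1.74  0.58  1.01  0.67] t 27.88 grip -0.0001 F [ 1.5  0.5 -0.1]
d cm [ 2.12 -0.31 -5.82]
twist 0.006 or -3.136
```

View pics/h2s.png

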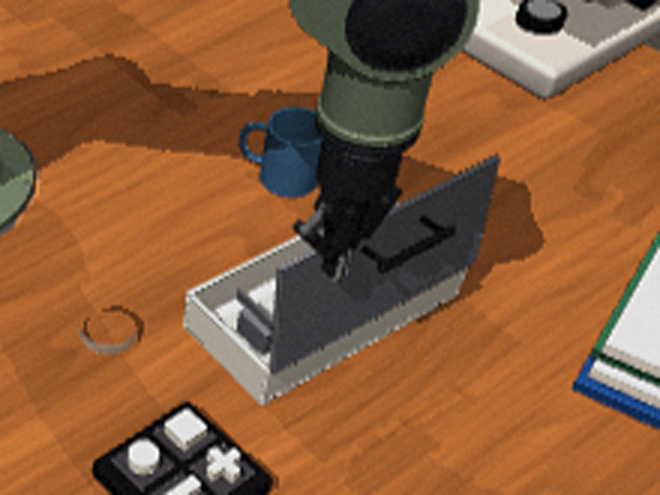

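Emit:
arm_command:
  commands:
    - {"dx": 0,"dy": 0,"dz": -1.4,"twist": 0}
    - {"dx": 0.4,"dy": 0,"dz": -3,"twist": 0}
    - {"dx": 1,"dy": 0,"dz": -4.4,"twist": 0}
    - {"dx": 1.8,"dy": 0,"dz": -5.8,"twist": 0}
    - {"dx": 2.7,"dy": 0,"dz": -7,"twist": 0}
    - {"dx": 3.8,"dy": 0,"dz": -8.2,"twist": 0}
    - {"dx": 5,"dy": 0,"dz": -9.1,"twist": 0}
    - {"dx": 6.4,"dy": 0,"dz": -10,"twist": 0}

```text
clock: 28.55
position: [0.4721, 0.1537, 0.123]
tool_rot: [0.213, 1.546, 0.161]
force: [1.3, 0.7, 0.7]
grip_width: 0.0004
```

```bash
python3 - <<'E'
from h import *
grab('scene','h3s',(230,60,450,225),3)
toolvec((0.4594,0.150,0.076),np.radians(86.7))
E
```

```text
pos [0.4697 0.1533 0.1206] x axis [ 0.021  0.003 -1.   ] y axis [0.051 0.999 0.004] q [ 0.18  0.61 -0.83  2.03  0.67  0.77  0.46] t 28.6 grip 0.0 F [-2.9 -1.  -4. ]
d cm [ 4.44 -0.4  -1.1 ]
twist 0.007 or -3.135
```

View pics/h3s.png

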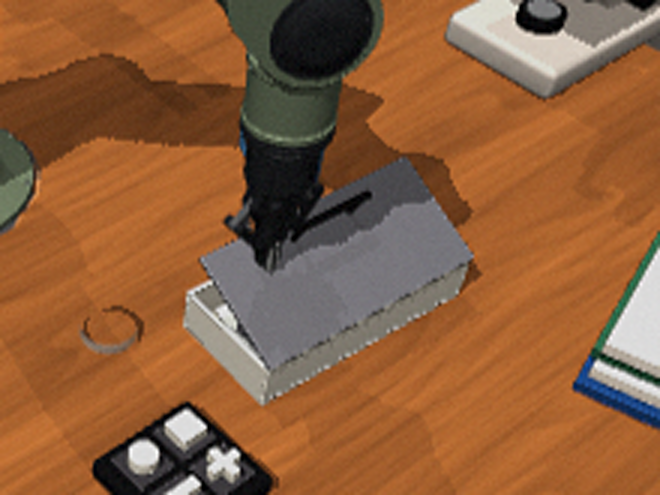

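Emit:
arm_command:
  commands:
    - {"dx": 1.4,"dy": 0,"dz": -0.6,"twist": 0}
    - {"dx": 2.8,"dy": 0,"dz": -1,"twist": 0}
    - {"dx": 3.8,"dy": 0,"dz": -1.1,"twist": 0}
    - {"dx": 4.4,"dy": 0,"dz": -1.1,"twist": 0}
    - {"dx": 4.6,"dy": 0,"dz": -1.1,"twist": 0}
    - {"dx": 4.6,"dy": 0,"dz": -1.1,"twist": 0}

```text
clock: 29.1
position: [0.4603, 0.1542, 0.0762]
tool_rot: [0.102, 1.548, 0.051]
force: [-14.2, -6.6, 41.4]
grip_width: 0.0
```

```bash
python3 - <<'E'
from h import *
grab('scene','h4s',(230,60,450,225),3)
toolvec((0.4594,0.150,0.076),np.radians(86.7))
E
```

```text
pos [0.4603 0.1542 0.0762] x axis [ 0.022  0.001 -1.   ] y axis [0.051 0.999 0.003] q [ 0.11  0.67 -0.76  2.08  0.76  0.68  0.36] t 29.15 grip -0.0006 F [-13.9  -6.1  41.4]
d cm [ 0.01 -0.42 -0.07]
twist 0.007 or -3.135
```

View pics/h4s.png

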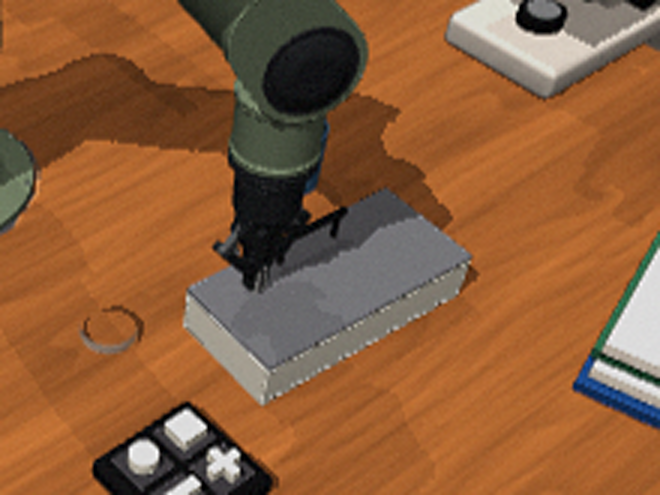

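Emit:
arm_command:
  commands:
    - {"dx": -1,"dy": 0,"dz": 0,"twist": 0}
    - {"dx": -3,"dy": 0,"dz": 0,"twist": 0}
    - {"dx": -7,"dy": 0,"dz": 0,"twist": 0}
    - {"dx": -11,"dy": 0,"dz": 0,"twist": 0}
    - {"dx": -13,"dy": -3,"dz": 0,"twist": 0}
    - {"dx": -13,"dy": -7,"dz": 1,"twist": 0}
    - {"dx": -13,"dy": -11,"dz": 2.5,"twist": 0}
    - {"dx": -13,"dy": -14,"dz": 4,"twist": 0}
    - {"dx": -13,"dy": -14,"dz": 4,"twist": 0}

```text
clock: 29.9
position: [0.4926, 0.0053, 0.2071]
tool_rot: [0.026, 1.547, -0.033]
force: [-0.3, -0.5, -0.1]
grip_width: -0.0
```

```bash
python3 - <<'E'
from h import *
i=grab('wrist','i1'); grab('scene','i1s',(230,60,450,225),3)
toolvec((0.4594,0.150,0.076),np.radians(86.7))
E
```

```text
pos [0.491  0.0109 0.2072] x axis [ 0.023  0.002 -1.   ] y axis [0.054 0.999 0.003] q [ 0.57  0.48 -0.94  1.96  0.49  0.92  0.9 ] t 30.0 grip 0.0001 F [-1.3  1.2 -0.6]
d cm [13.07 13.69 -4.21]
twist 0.004 or -3.138
```

View pics/i1.png

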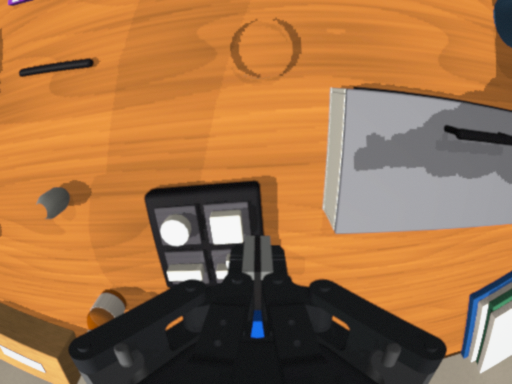

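View pics/i1s.png

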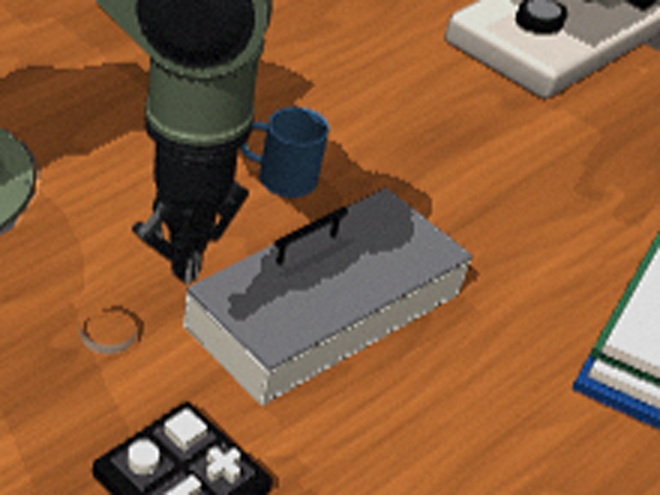

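```bash
python3 - <<'E'
from h import *
i=imaging.camera_info('wrist')
sc=np.array([(187,293)])/3-.33+np.array([230,60])
print('lid corner',tri('wrist',[(346,88)],'scene',sc,i).round(4))
f=cv2.imread('pics/i1_raw.png');h=cv2.cvtColor(f,cv2.COLOR_BGR2HSV);m=np.zeros(h.shape[:2],np.uint8)
m[195:285,150:262]=((h[...,1]<40)&(h[...,2]>200))[195:285,150:262]
k,l,st,c=cv2.connectedComponentsWithStats(m)
for j in range(1,k):
    if st[j,4]>30: print(st[j],c[j].round(1),plane('wrist',c[j],.053,i).round(4))
w=[c[j] for j in range(1,k) if st[j,4]>600]
# triangulate round and square tops against the first scene picture centroids
print('round?',tri('wrist',[(177,231)],'scene',[(277.2,210.9)],i).round(4),'square?',tri('wrist',[(226,229)],'scene',[(291.5,201.6)],i).round(4))
E
```

```text
lid corner [[0.4091 0.1015 0.0508 0.0051]]
[210 215  33  29 815] [226.  229.3] [[ 0.5553 -0.0254  0.053 ]]
[161 220  27  26 546] [174.  232.5] [[ 0.5572 -0.085   0.053 ]]
[167 271  35  10 302] [183.6 275.1] [[ 0.6167 -0.0841  0.053 ]]
[216 271  11   8  71] [220.9 274. ] [[ 0.6157 -0.0377  0.053 ]]
round? [[ 0.5573 -0.0869  0.0446  0.0078]] square? [[ 0.5566 -0.0282  0.0467  0.005 ]]
```

```bash
python3 - <<'E'
from h import *
i=grab('wrist','i2')
f=cv2.imread('pics/i2_raw.png');h=cv2.cvtColor(f,cv2.COLOR_BGR2HSV);m=np.zeros(h.shape[:2],np.uint8)
m[195:285,150:262]=((h[...,1]<40)&(h[...,2]>200))[195:285,150:262]
k,l,st,c=cv2.connectedComponentsWithStats(m)
for j in range(1,k):
    if st[j,4]>30: print(st[j],c[j].round(1),plane('wrist',c[j],.053,i).round(4))
sc=np.array([(187,293)])/3-.33+np.array([230,60])
print('lid corner',tri('wrist',[(346,88)],'scene',sc,i).round(4))
toolvec((0.558,-0.032,0.12),np.radians(88))
E
```

```text
[204 217  33  28 809] [220.4 230.5] [[ 0.5565 -0.0316  0.053 ]]
[156 221  27  26 537] [168.9 233.5] [[ 0.5583 -0.0913  0.053 ]]
[211 262  17  18 171] [220.3 271.7] [[ 0.6123 -0.0381  0.053 ]]
[163 272  33  10 276] [178.1 275.8] [[ 0.6178 -0.0913  0.053 ]]
lid corner [[0.4091 0.1015 0.0508 0.0051]]
pos [0.4906 0.0122 0.2072] x axis [ 0.023  0.002 -1.   ] y axis [0.052 0.999 0.003] q [ 0.57  0.48 -0.94  1.96  0.49  0.92  0.9 ] t 30.05 grip 0.0 F [0.2 1.1 0.1]
d cm [ 8.87 -4.09  6.76]
twist -0.017 or 3.125
```

View pics/i2.png

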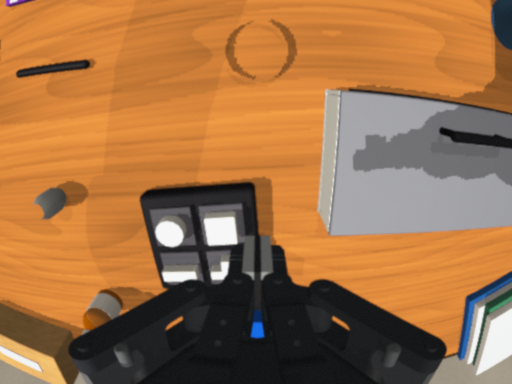

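```bash
python3 - <<'E'
from h import *
sc=np.array([(187,293)])/3-.33+np.array([230,60])
print(tri('wrist',[(340,90)],'scene',sc).round(4), plane('wrist',[(340,90),(331,233)],.068).round(4), plane('scene',sc,.068).round(4))
E
```

```text
[[0.4113 0.097  0.0547 0.0016]] [[0.4113 0.0939 0.068 ]
 [0.5583 0.0886 0.068 ]] [[0.4202 0.0869 0.068 ]]
```

Emit:
arm_command:
  commands:
    - {"dx": 1,"dy": -1,"dz": 2,"twist": 0}
    - {"dx": 3,"dy": -2.5,"dz": 4,"twist": 0}
    - {"dx": 6,"dy": -4,"dz": 6,"twist": 0}
    - {"dx": 8.5,"dy": -4.1,"dz": 6.7,"twist": 0}
    - {"dx": 8.9,"dy": -4.1,"dz": 6.7,"twist": 0}
    - {"dx": 8.9,"dy": -4.1,"dz": 6.7,"twist": 0}
    - {"dx": 8.9,"dy": -4.1,"dz": 6.7,"twist": 0}
    - {"dx": 8.9,"dy": -4.1,"dz": 6.7,"twist": 0}

```text
clock: 30.72
position: [0.5577, -0.0311, 0.1214]
tool_rot: [0.121, 1.546, 0.07]
force: [-0.3, -0.6, 1.2]
grip_width: 0.0001
```

```bash
python3 - <<'E'
from h import *
toolvec((0.557,-0.032,0.053),np.radians(88))
i=grab('wrist','j1'); grab('scene','j1s',(230,150,350,260),5)
E
```

```text
pos [ 0.5577 -0.0311  0.1214] x axis [ 0.025  0.002 -1.   ] y axis [0.05  0.999 0.003] q [ 0.51  0.69 -0.8   1.87  0.66  0.85  0.9 ] t 30.72 grip 0.0001 F [-0.3 -0.6  1.2]
d cm [ 6.83 -0.12 -0.24]
twist -0.015 or 3.126
```

View pics/j1.png

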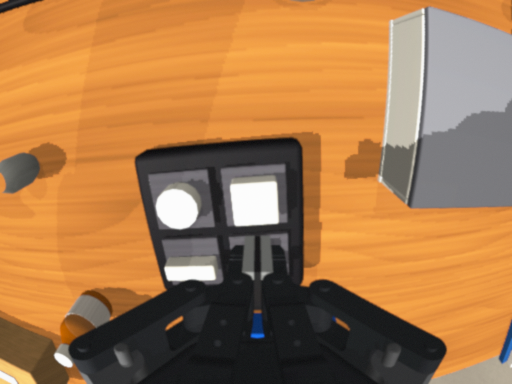

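View pics/j1s.png

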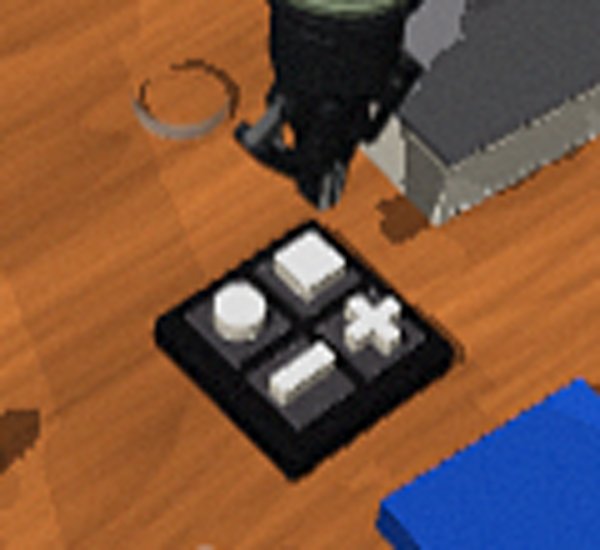

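```bash
python3 - <<'E'
from h import *
print(plane('wrist',[(254,201),(178,206),(192,268)],.053).round(4))
print('tip proj now & lowered',proj('wrist',sensors.observe()['position']+np.array([0,0,-.008])))
E
```

```text
[[ 0.5549 -0.0329  0.053 ]
 [ 0.5562 -0.0904  0.053 ]
 [ 0.613  -0.088   0.053 ]]
tip proj now & lowered [[255.96979228 247.5033705 ]]
```

Emit:
arm_command:
  commands:
    - {"dx": 2,"dy": 0,"dz": -0.3,"twist": 0}
    - {"dx": 4,"dy": 0,"dz": -0.3,"twist": 0}
    - {"dx": 5.2,"dy": 0,"dz": -0.3,"twist": 0}
    - {"dx": 6,"dy": 0,"dz": -0.3,"twist": 0}
    - {"dx": 6.5,"dy": 0,"dz": -0.3,"twist": 0}
    - {"dx": 6.8,"dy": 0,"dz": -0.3,"twist": 0}
    - {"dx": 6.9,"dy": 0,"dz": -0.3,"twist": 0}
    - {"dx": 6.9,"dy": 0,"dz": -0.3,"twist": 0}

```text
clock: 31.48
position: [0.5564, -0.0314, 0.0537]
tool_rot: [0.055, 1.546, 0.004]
force: [-13.1, -1.8, 28.0]
grip_width: -0.0001
```

```bash
python3 - <<'E'
from h import *
toolvec((0.557,-0.032,0.053),np.radians(88))
i=grab('wrist','j2'); grab('scene','j2s',(230,150,350,260),5)
E
```

```text
pos [ 0.5564 -0.0314  0.0537] x axis [ 0.025  0.    -1.   ] y axis [0.051 0.999 0.001] q [ 0.46  0.78 -0.72  1.9   0.77  0.73  0.81] t 31.48 grip -0.0001 F [-13.1  -1.8  28. ]
d cm [ 0.07 -0.06  0.06]
twist -0.016 or 3.125
```

View pics/j2s.png

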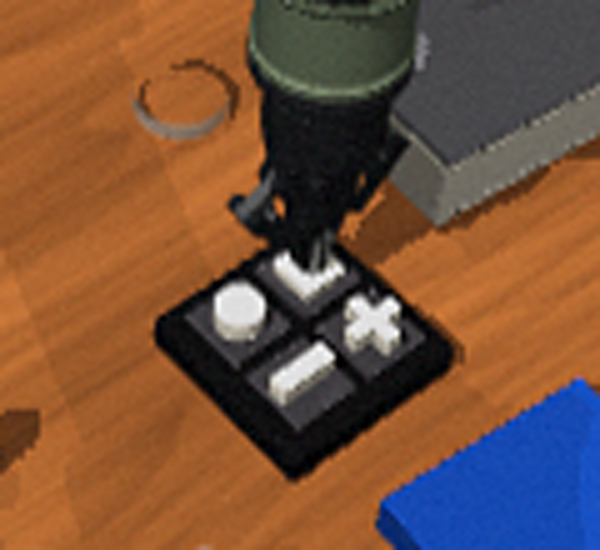

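Emit:
arm_command:
  commands:
    - {"dx": -1,"dy": 0,"dz": 0,"twist": 0}
    - {"dx": -3,"dy": 0,"dz": 0,"twist": 0}
    - {"dx": -5.5,"dy": 0,"dz": 0,"twist": 0}
    - {"dx": -6,"dy": -2,"dz": 2,"twist": 0}
    - {"dx": -6,"dy": -5,"dz": 5,"twist": 0}
    - {"dx": -6,"dy": -6.2,"dz": 6,"twist": 0}
    - {"dx": -6,"dy": -6.2,"dz": 6,"twist": 0}
    - {"dx": -6,"dy": -6.2,"dz": 6,"twist": 0}
    - {"dx": -6,"dy": -6.2,"dz": 6,"twist": 0}

```text
clock: 32.33
position: [0.6114, -0.0956, 0.1155]
tool_rot: [0.081, 1.545, 0.03]
force: [-1.0, 0.5, -0.2]
grip_width: -0.0
```

```bash
python3 - <<'E'
from h import *
i=grab('wrist','k1'); toolvec((0.617,-0.0915,0.053),np.radians(88))
f=cv2.imread('pics/k1_raw.png');h=cv2.cvtColor(f,cv2.COLOR_BGR2HSV);m=np.zeros(h.shape[:2],np.uint8)
m[90:285,150:362]=((h[...,1]<40)&(h[...,2]>200))[90:285,150:362]
k,l,st,c=cv2.connectedComponentsWithStats(m)
for j in range(1,k):
    if st[j,4]>100: print(st[j],c[j].round(1),plane('wrist',c[j],.053,i).round(4))
E
```

```text
pos [ 0.6114 -0.0954  0.1155] x axis [ 0.026  0.001 -1.   ] y axis [0.05  0.999 0.002] q [ 0.57  0.77 -0.78  1.71  0.67  0.92  1.04] t 32.38 grip -0.0001 F [-0.8  0.5 -0.3]
d cm [6.27 0.41 0.38]
twist -0.015 or 3.127
[ 318  105   44   51 2123] [339.8 129.4] [[ 0.5571 -0.0361  0.053 ]]
[ 233  110   50   49 1942] [257.2 134.1] [[ 0.5586 -0.0921  0.053 ]]
[ 316  186   46   48 1156] [340.9 210.4] [[ 0.6173 -0.0329  0.053 ]]
[ 233  205   61   23 1142] [263.  215.8] [[ 0.6182 -0.0909  0.053 ]]
```

View pics/k1.png

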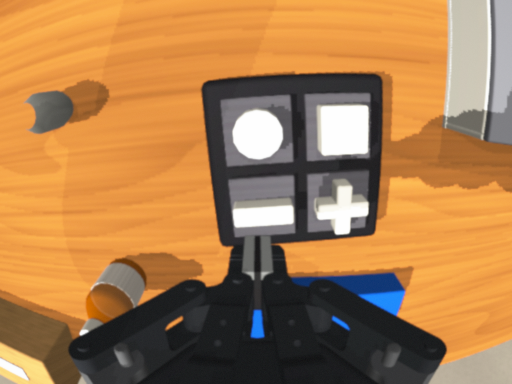

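Emit:
arm_command:
  commands:
    - {"dx": 1.5,"dy": 0.4,"dz": 0.45,"twist": 0}
    - {"dx": 3.5,"dy": 0.4,"dz": 0.45,"twist": 0}
    - {"dx": 4.8,"dy": 0.4,"dz": 0.45,"twist": 0}
    - {"dx": 5.5,"dy": 0.4,"dz": 0.45,"twist": 0}
    - {"dx": 6,"dy": 0.4,"dz": 0.45,"twist": 0}
    - {"dx": 6.25,"dy": 0.4,"dz": 0.45,"twist": 0}
    - {"dx": 6.3,"dy": 0.4,"dz": 0.45,"twist": 0}
    - {"dx": 6.3,"dy": 0.4,"dz": 0.45,"twist": 0}

```text
clock: 33.05
position: [0.6172, -0.091, 0.0538]
tool_rot: [0.062, 1.546, 0.013]
force: [-12.4, 2.9, 19.9]
grip_width: -0.0
```

```bash
python3 - <<'E'
from h import *
toolvec((0.618,-0.091,0.053),np.radians(88))
grab('scene','k2s',(230,150,350,260),5)
E
```

```text
pos [ 0.6172 -0.091   0.0538] x axis [ 0.025  0.    -1.   ] y axis [0.05  0.999 0.002] q [ 0.53  0.85 -0.73  1.72  0.74  0.83  0.98] t 33.05 grip -0.0 F [-12.4   2.9  19.9]
d cm [ 0.09 -0.    0.08]
twist -0.015 or 3.127
```

View pics/k2s.png

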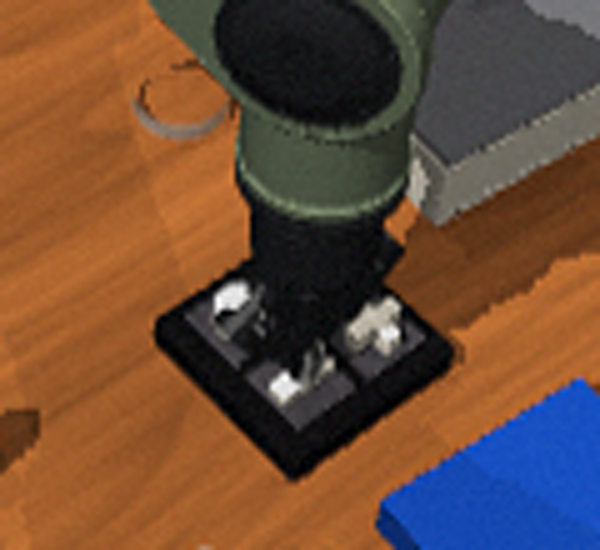

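Emit:
arm_command:
  commands:
    - {"dx": -1,"dy": 0,"dz": 0,"twist": 0}
    - {"dx": -3,"dy": 0,"dz": 0,"twist": 0}
    - {"dx": -5.5,"dy": 0,"dz": 0,"twist": 0}
    - {"dx": -6,"dy": 2,"dz": -2,"twist": 0}
    - {"dx": -6,"dy": 4.5,"dz": -5,"twist": 0}
    - {"dx": -6,"dy": 5.5,"dz": -6.3,"twist": 0}
    - {"dx": -6,"dy": 5.5,"dz": -6.3,"twist": 0}
    - {"dx": -6,"dy": 5.5,"dz": -6.3,"twist": 0}
    - {"dx": -6,"dy": 5.5,"dz": -6.3,"twist": 0}

```text
clock: 33.85
position: [0.5562, -0.0334, 0.1128]
tool_rot: [0.049, 1.545, -0.001]
force: [-0.3, -0.9, -0.0]
grip_width: 0.0001
```

```bash
python3 - <<'E'
from h import *
toolvec((0.557,-0.033,0.0525),np.radians(88))
grab('scene','k3s',(230,150,350,260),5)
E
```

```text
pos [ 0.5562 -0.0334  0.1128] x axis [ 0.026 -0.    -1.   ] y axis [0.05  0.999 0.001] q [ 0.51  0.69 -0.79  1.88  0.67  0.83  0.89] t 33.85 grip 0.0001 F [-0.3 -0.9 -0. ]
d cm [ 6.03  0.04 -0.08]
twist -0.015 or 3.127
```

View pics/k3s.png

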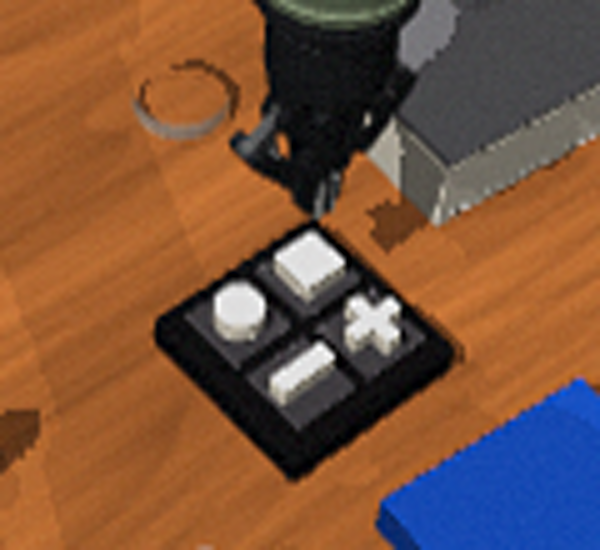

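Emit:
arm_command:
  commands:
    - {"dx": 1.5,"dy": 0,"dz": -0.1,"twist": 0}
    - {"dx": 3.2,"dy": 0,"dz": -0.1,"twist": 0}
    - {"dx": 4.5,"dy": 0,"dz": -0.1,"twist": 0}
    - {"dx": 5.2,"dy": 0,"dz": -0.1,"twist": 0}
    - {"dx": 5.7,"dy": 0,"dz": -0.1,"twist": 0}
    - {"dx": 6,"dy": 0,"dz": -0.1,"twist": 0}
    - {"dx": 6.05,"dy": 0,"dz": -0.1,"twist": 0}
    - {"dx": 6.05,"dy": 0,"dz": -0.1,"twist": 0}

```text
clock: 34.57
position: [0.5567, -0.0338, 0.0536]
tool_rot: [-0.014, 1.545, -0.064]
force: [-14.2, -2.5, 34.2]
grip_width: -0.0002
```

Emit:
arm_command:
  commands:
    - {"dx": -1,"dy": 0,"dz": 0,"twist": 0}
    - {"dx": -3,"dy": 0,"dz": 0,"twist": 0}
    - {"dx": -5.5,"dy": 0,"dz": 0,"twist": 0}
    - {"dx": -6,"dy": -2,"dz": 0,"twist": 0}
    - {"dx": -6,"dy": -5,"dz": 0,"twist": 0}
    - {"dx": -6,"dy": -6,"dz": 0.4,"twist": 0}
    - {"dx": -6,"dy": -6,"dz": 0.4,"twist": 0}
    - {"dx": -6,"dy": -6,"dz": 0.4,"twist": 0}
    - {"dx": -6,"dy": -6,"dz": 0.4,"twist": 0}

```text
clock: 35.32
position: [0.5562, -0.0929, 0.1138]
tool_rot: [0.01, 1.545, -0.04]
force: [0.3, 0.3, 0.3]
grip_width: -0.0
```

```bash
python3 - <<'E'
from h import *
toolvec((0.5585,-0.0915,0.0525),np.radians(88))
grab('scene','l1s',(230,150,350,260),5)
E
```

```text
pos [ 0.5562 -0.0929  0.1138] x axis [ 0.026 -0.001 -1.   ] y axis [0.05  0.999 0.   ] q [ 0.61  0.7  -0.8   1.86  0.67  0.84  1.  ] t 35.32 grip -0.0 F [0.3 0.3 0.3]
d cm [6.13 0.15 0.06]
twist -0.015 or 3.126
```

View pics/l1s.png

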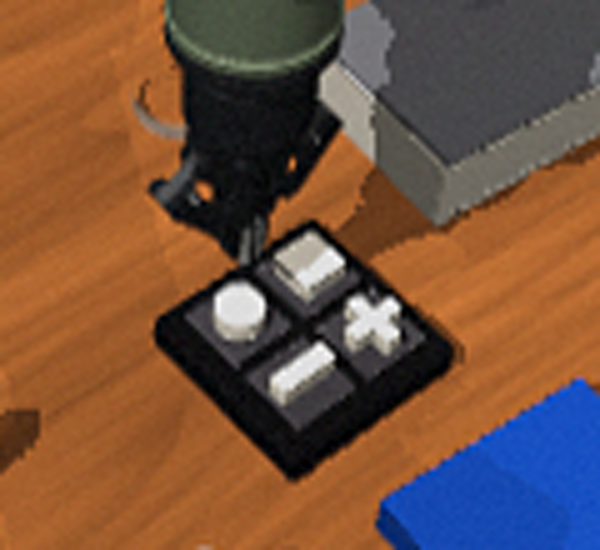

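Square is back up; press the round key, then retreat.

Emit:
arm_command:
  commands:
    - {"dx": 1.5,"dy": 0.15,"dz": 0.05,"twist": 0}
    - {"dx": 3.2,"dy": 0.15,"dz": 0.05,"twist": 0}
    - {"dx": 4.5,"dy": 0.15,"dz": 0.05,"twist": 0}
    - {"dx": 5.2,"dy": 0.15,"dz": 0.05,"twist": 0}
    - {"dx": 5.7,"dy": 0.15,"dz": 0.05,"twist": 0}
    - {"dx": 6,"dy": 0.15,"dz": 0.05,"twist": 0}
    - {"dx": 6.13,"dy": 0.15,"dz": 0.05,"twist": 0}
    - {"dx": 6.13,"dy": 0.15,"dz": 0.05,"twist": 0}

```text
clock: 36.03
position: [0.558, -0.0907, 0.0537]
tool_rot: [-0.017, 1.546, -0.066]
force: [-14.2, 3.1, 27.1]
grip_width: -0.0001
```

Emit:
arm_command:
  commands:
    - {"dx": -1,"dy": 0,"dz": 0,"twist": 0}
    - {"dx": -3,"dy": 0,"dz": 0,"twist": 0}
    - {"dx": -6,"dy": 0,"dz": 0,"twist": 0}
    - {"dx": -10,"dy": 0,"dz": 0,"twist": 0}
    - {"dx": -14,"dy": 0,"dz": 0,"twist": 0}
    - {"dx": -17,"dy": -2,"dz": -2,"twist": 0}
    - {"dx": -20,"dy": -5,"dz": -3,"twist": 0}
    - {"dx": -20,"dy": -8,"dz": -3,"twist": 0}
    - {"dx": -20,"dy": -11,"dz": -3,"twist": 0}
    - {"dx": -20,"dy": -11,"dz": -3,"twist": 0}
    - {"dx": -20,"dy": -11,"dz": -3,"twist": 0}

```text
clock: 36.95
position: [0.5174, -0.2003, 0.2532]
tool_rot: [-0.03, 1.545, -0.083]
force: [-0.0, 1.4, 0.2]
grip_width: -0.0001
```

```bash
python3 - <<'E'
from h import *
grab('wrist','m1');grab('scene','m1s');grab('top','m1t')
toolvec((0.5585,-0.0915,0.0525),np.radians(88))
E
```

```text
pos [ 0.5179 -0.1976  0.2531] x axis [ 0.025 -0.001 -1.   ] y axis [ 0.048  0.999 -0.   ] q [ 0.92  0.52 -0.93  1.76  0.47  1.07  1.36] t 37.1 grip -0.0004 F [-0.5  0.   0.1]
d cm [20.15 10.8   3.04]
twist -0.013 or 3.129
```

View pics/m1.png

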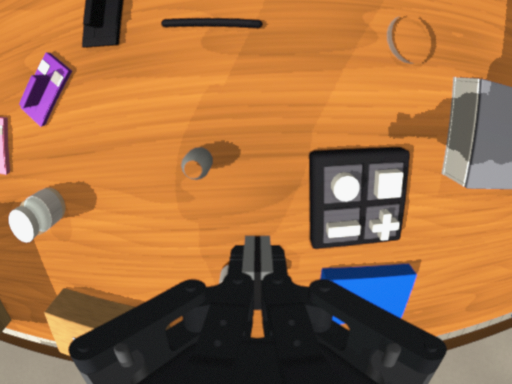

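View pics/m1s.png

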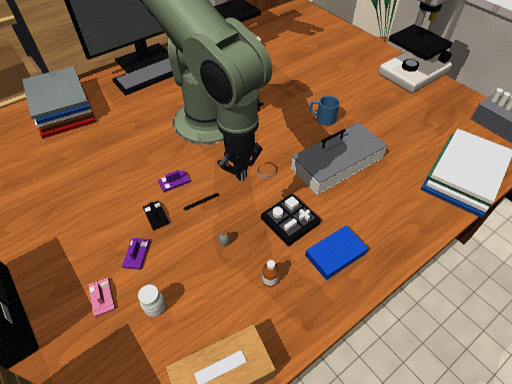

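```bash
python3 -c "
from workcell import order
print(order.job_done())"
```

```text
the job is handed in; nothing more can be done
None
```

The job is handed in, and every step ran as planned, though no verdict was reported. I laid the four trays one to a bay. I pushed the lid shut from behind, then pressed square, long narrow, square and round with closed fingertips. Each press bottomed out at 20–34 N, with the fingertip about 46 mm above the table.

**Last checks:**
- **Trays:** all four looked flat and centred in their bays before the lid went down.
- **Lid:** it looks fully shut in the scene and wrist views. At the end of the push the fingertip was 68 mm above the table, which is the height of the shut lid's top.
- **Keys and bystanders:** all four keys look up and the bystanders look unmoved. The cross key was never touched.
- **Arm:** it stands clear at 253 mm, touching nothing.
- **Time:** about 37 s on the clock.

**Checks that were off:**
- The lid push ended at about 41 N upward on the fingertips, a little more than I meant. The 40 N limit is for the arm and the gripper's body.
- Triangulating the shut lid's front corner gave 55 mm instead of the expected 68 mm. It lies low, so it does not suggest an open lid, and I put it down to coarse pixel picking.

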